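# Put the sample shuttle into service with its reducing cups

## Robot

A 6-joint arm with a two-finger parallel gripper is mounted at the origin on a cart in front of the work surface, level with it; the furniture and walls round the work are solid. World frame = base frame: x ahead of the robot, y to its left, z up, the work surface at z = 0. Lengths are in m, angles in rad, forces in N, time in s.
With the tool pointing down it reaches from about 0.425 to 0.95 m from the base axis. Payload 3.5 kg.
Tool frame: the origin (TCP) lies midway between the tips of the shut fingers; the grasp point (between the pads) lies 19 mm behind it; z points along the fingers, y is the direction in which the jaws open and shut (so a half turn about z gives the same grasp; the last joint's range is limited). The gripper opens to 85 mm and grips with 20 to 120 N. Pads are 22 mm wide; open, the fingers measure 114 mm over their backs; the gripper's body (76 mm by 85 mm) begins 54 mm behind the grasp point. The pads swing forward as they close: fully open they stand 13 mm farther back than shut.
Start: joints at [-1.295, 0.286, 1.577, -0, 1.279, -0.15], TCP at [0.279, -0.615, 0.231] pointing down, gripper open.
Joint ranges: [-2.77, 2.77], [-0.9, 2.22], [0.21, 2.48], [-1.53, 4.67], [0.24, 2.81], [-2.84, 2.84]. Speed limits (rad/s): [2.79, 2.79, 3.14, 3.14, 3.14, 3.14].

## Interface

Orientations are given as a unit quaternion [x, y, z, w].
In Python, from plant import * gives the robot as it stands.
- The arm moves only by the shell command python3 -m jog 'ROWS' [FORCE]. ROWS is a JSON object of lists of equal length, an entry for each row: "travel": the shift along the world's x, y, z in mm, a list of three; "dr": the turn, a rotation vector about the world's x, y, z in degrees, a list of three; "jaw": the closure in counts, from 0 (fully open) to 255 (shut). In form: {"travel": [[x, y, z], ...], "dr": [[wx, wy, wz], ...], "jaw": [jaw, ...]}. A call has 1 to 5 rows; each row shifts and turns the commanded pose from where the row before left it; what a row does not reach is not made up. A row lasts 1/12 s, in which the tool goes at most 41.7 mm and 7.16 degrees, less where a joint would pass 70% of its speed; a pose out of reach is approached as far as the arm can. A call is refused whole if a number of a shift passes 41.7 or a number of a turn 7.16, either way. A call with a gripper value outside its range is refused whole. The fingers move at their own pace and stop on an object; FORCE is the grip in N (left out, the last holds). Time passes only in rows, so rows that do not move let the fingers close. It gives the time, the measured TCP pose, the force and the opening at its end, in the units of the state.
- get_state(): the state, without advancing time (a new reading comes with each control period).
- read_camera(name): name is "side" or "top"; returns the picture (480x640x3 uint8, red, green, blue); there is no depth.
- camera_info(name): a dict with "K" (3x3 intrinsics, pixels), "R" (3x3) and "t" (3): a world point X has camera coordinates R X + t. Camera axes: x right, y down, z forward; pixel columns grow to the right and rows downward; lengths in m; the calibration is good to about 2 mm. A picture is of the moment at which its call begins. camera_info takes no time and is no camera call.
- sign_off(): hands the job in, once; it reports no verdict.
The state is a dict: "time": time; "qpos": joint angles; "dq": joint speeds; "joint_efforts": joint torques, N m; "eef_pos": TCP position; "tcp_rot": TCP orientation; "contact_force": force on the tool from outside, world axes, zero at the start; "wrist_torque": the same for the moment, N m; "opening": opening from 0.0 (shut) to 1.0 (fully open).
Only numpy, scipy, OpenCV 4.12 (cv2) and the standard library are available. Lean on these libraries where they do the work, as an engineer would, in place of code of your own. Each camera call takes 0.05 s, during which the arm holds its last target. There are 200 camera calls.

## Task

Draw the locking pin up out of the sample shuttle and park it upright in the notch on the shuttle's side, its collar resting on the bracket, then pull the carriage fully out. Nest all the white reducing cups that are there, upright, in the carriage's round well, largest first so that each smaller one drops right down inside the one before, then push the carriage with its nest fully home under the hood. Leave the bottle, cassette and timer beside it alone.

Things in the scene. Friction and masses are not known exactly. Their poses are not given: they have to be found in the camera images.
- carriage (a joint): sliding carriage of the shuttle, in m: 0 = fully home (well under the hood), 0.14 = fully out against its stop; it slides along the shuttle's own +y (out) and stays where it is left, with about 1.5 N of drag. The locking pin blocks it until drawn
- shuttle: white bench sample shuttle, 110 x 360 mm, fixed; origin on the worktop, z up, its own +y is the way the carriage comes out. At its -y end a hood (144 mm wide, from y = -212 to -94 mm, top 162 mm high, roof underside 153 mm) covers the well when the carriage is home. The carriage plate is 100 mm wide, its top 46 mm high
- handle (a point): top centre of the black upright bar on the carriage, 80 mm above the worktop; the bar is 46 mm along the shuttle's x, 12 mm along its y and 34 mm tall. It moves with the carriage; take it from above, fingers closing along the shuttle's y
- well (a point): centre of the floor of the round well on the carriage (46 mm above the worktop); its ring wall is 69 mm inside, 75 mm outside and 12 mm high. It moves with the carriage and is in the open only when that is out
- lock_pin: steel locking pin: shaft 12 mm across and 30 mm long with a pointed end, a collar 24 mm across and 6 mm thick above it, and a round black grip 20 mm across and 32 mm tall above the collar. Origin on the axis at the underside of the collar, z up along the grip. At the start it stands upright in the bore
- bore (a point): centre of the mouth of the bore in the shuttle (46 mm above the worktop) in which the pin stands at the start; the pin goes 30 mm down into it through the carriage's ear, with about 2 mm of play all round
- notch (a point): parking place of the pin: centre of the side notch, on the top face (46 mm up) of a 10 mm thick steel bracket on the shuttle's -x side. The slot is 16 mm wide along the shuttle's y and open towards its -x; a lip 3 mm high stands at the open edge, 16 mm from the centre. The shaft hangs in the slot, free below, the collar rests on the bracket; parked, the pin's origin is here (4 mm of play)
- cup_a: round white open reducing cup, 64 mm outside at the rim (61 mm at the foot), 28 mm tall, wall 2 mm, floor 3 mm thick; origin at the centre of its underside, z up to its open mouth. Stands upright loose on the worktop left of the shuttle; three to five of the five cups are present. Nested, its rim stands 13 mm or more above the one round it, so it can be gripped by the top 11 mm of its outside
- cup_b: round white open reducing cup, 54 mm outside at the rim (51 mm at the foot), 38 mm tall, wall 2 mm, floor 3 mm thick; origin at the centre of its underside, z up to its open mouth. Stands upright loose on the worktop left of the shuttle; three to five of the five cups are present. Nested, its rim stands 13 mm or more above the one round it, so it can be gripped by the top 11 mm of its outside
- cup_c: round white open reducing cup, 44 mm outside at the rim (41 mm at the foot), 48 mm tall, wall 2 mm, floor 3 mm thick; origin at the centre of its underside, z up to its open mouth. Stands upright loose on the worktop left of the shuttle; three to five of the five cups are present. Nested, its rim stands 13 mm or more above the one round it, so it can be gripped by the top 11 mm of its outside
- cup_d: round white open reducing cup, 35 mm outside at the rim (32 mm at the foot), 58 mm tall, wall 2 mm, floor 3 mm thick; origin at the centre of its underside, z up to its open mouth. Stands upright loose on the worktop left of the shuttle; three to five of the five cups are present. Nested, its rim stands 13 mm or more above the one round it, so it can be gripped by the top 11 mm of its outside
- cup_e: round white open reducing cup, 26 mm outside at the rim (23 mm at the foot), 68 mm tall, wall 2 mm, floor 3 mm thick; origin at the centre of its underside, z up to its open mouth. Stands upright loose on the worktop left of the shuttle; three to five of the five cups are present. Nested, its rim stands 13 mm or more above the one round it, so it can be gripped by the top 11 mm of its outside
- dropper_bottle: bystander: small white dropper bottle, 26 mm across, 73 mm tall, standing in front of the hood; leave alone
- test_cassette: bystander: flat white test cassette 22 x 90 x 10 mm lying in front of the shuttle; leave alone
- timer: bystander: cream lab timer 36 x 66 x 73 mm standing behind the cups; leave alone
Things that resemble listed ones, but are neither listed nor needed, are in the scene too. Leave any blue or yellow look-alike of the cup_a alone.

How it is judged:
On the way, in this order (a step that is already met when the one before it is completed fails the run):
1. the pin is out of the bore and hangs upright in the side notch, with the carriage still home (horizontal distance between lock_pin and notch below 0.01 m and z of lock_pin in the frame of notch between -0.006 and 0.006 m and angle between lock_pin's own z axis and vertical below 0.2 rad and value of joint carriage below 0.02 m), for 0.2 s.
2. the carriage is pulled fully out (value of joint carriage above 0.13 m), for 0.2 s.
3. all cups present are nested upright in the well while the carriage is out (horizontal distance between each of cup_a, cup_b, cup_c, cup_d, cup_e and well below 0.022 m and z of each of cup_a, cup_b, cup_c, cup_d, cup_e in the frame of well below 0.018 m and angle between each of cup_a, cup_b, cup_c, cup_d, cup_e's own z axis and vertical below 0.15 rad and value of joint carriage above 0.12 m), for 0.3 s.
4. the carriage is pushed fully home (value of joint carriage below 0.008 m), for 0.2 s.
At the end, for the whole second after the job is handed in: Pin upright (0.2 rad) in the notch, within 10 mm of its centre, collar within 6 mm of the bracket top. Every cup present upright (0.15 rad) in the well, within 22 mm of its centre, underside at most 18 mm above its floor (so nested). Carriage within 8 mm of home. All at rest (horizontal distance between lock_pin and notch below 0.01 m and z of lock_pin in the frame of notch between -0.006 and 0.006 m and angle between lock_pin's own z axis and vertical below 0.2 rad and horizontal distance between each of cup_a, cup_b, cup_c, cup_d, cup_e and well below 0.022 m and z of each of cup_a, cup_b, cup_c, cup_d, cup_e in the frame of well below 0.018 m and angle between each of cup_a, cup_b, cup_c, cup_d, cup_e's own z axis and vertical below 0.15 rad and value of joint carriage below 0.008 m and linear speed of each of lock_pin, cup_a, cup_b, cup_c, cup_d, cup_e below 0.02 m/s); the robot touches nothing.
It fails at once if a bystander (bottle, cassette or timer) is moved more than 30 mm (distance of any of dropper_bottle, test_cassette, timer from where it was at the start of the episode above 0.03 m).
Of cup_a, cup_b, cup_c, cup_d, cup_e only 3 to 5 are there at a start; the rules pass over those that are not, and their reading is None.
At some moment in a run one of cup_a, cup_b, cup_c may be knocked a few centimetres aside while the robot is not near it.
It also fails if it takes over 208 s, if anything falls off the work surface, if the arm or the gripper's body presses on something with over 40 N, if the wrist force passes 120 N, or if a joint passes its speed limit or range.

## Working session

There is one attempt and no reset: what is moved stays moved. The work goes in short steps, Python scripts to look and compute and a shell command to move; the robot and the scene stay as the last step left them, time stands still between calls to the robot, and variables do not carry over. Pictures are saved under pics/ and viewed, about 12 in all and at most 16, crops included, and the job is handed in when it is done.

```bash
ls; mkdir -p pics; python3 - <<'E'
from plant import *
import cv2
for n in ("top","side"):
    cv2.imwrite(f"pics/{n}0.png",read_camera(n)[:,:,::-1]); c=camera_info(n); print(n,c)
print(get_state())
E
```

```text
pics
top {'K': array([[504.64311412,   0.        , 322.28155059],
       [  0.        , 504.64311412, 245.5763749 ],
       [  0.        ,   0.        ,   1.        ]]), 'R': array([[ 0.00648704, -0.99989862, -0.01267524],
       [-0.98489379, -0.00419528, -0.17310869],
       [ 0.17303796,  0.01360673, -0.98482116]]), 't': array([0.05600572, 0.56032026, 1.10575495])}
side {'K': array([[448.08403725,   0.        , 314.736393  ],
       [  0.        , 448.08403725, 241.41731064],
       [  0.        ,   0.        ,   1.        ]]), 'R': array([[ 0.99597495, -0.08616399, -0.02469159],
       [-0.06108279, -0.45087513, -0.89049453],
       [ 0.06559573,  0.88841847, -0.45432347]]), 't': array([-0.52683143,  0.13549446,  0.91426511])}
{'time': 0.1, 'qpos': array([-1.29503156e+00,  2.87101752e-01,  1.57806063e+00,  5.29593273e-06,
        1.27858122e+00, -1.50019823e-01]), 'dq': array([-9.51240524e-05, -1.69641532e-03, -1.04075616e-03,  4.70636758e-04,
       -1.20796826e-04, -7.83622525e-04]), 'joint_efforts': array([-4.80919198e-05, -4.07299018e+01, -2.93700761e+01, -1.79423723e-04,
        3.40937098e-03,  1.17845797e-06]), 'eef_pos': array([ 0.27864925, -0.61414014,  0.23005278]), 'tcp_rot': array([ 9.77423494e-01,  2.11286908e-01, -6.50432488e-05, -1.07350774e-03]), 'contact_force': array([-0.59937868,  0.823795  , -0.57681027]), 'wrist_torque': array([ 0.08654691, -0.00348117,  0.01972974]), 'opening': 0.998064665268601}
```

View pics/top0.png

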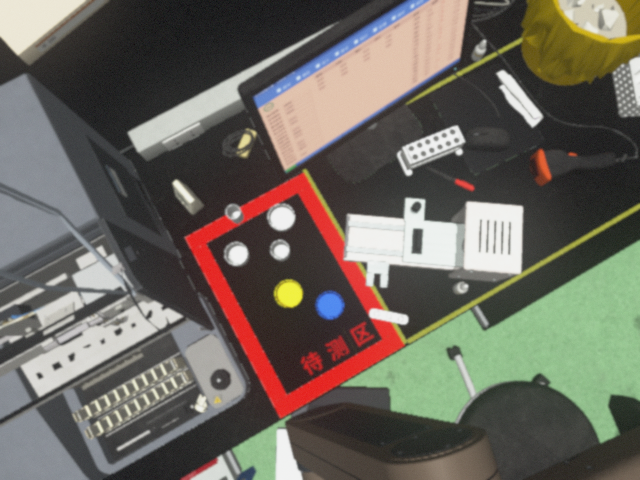

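View pics/side0.png

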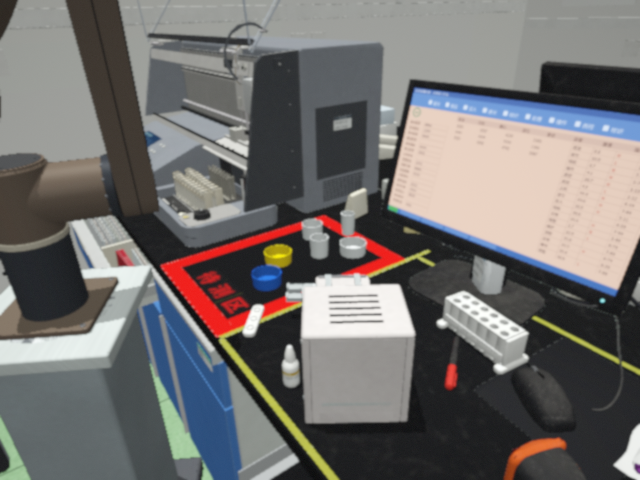

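The top view shows four cups at about (281,217), (236,253), (280,250) and (234,212). The shuttle is at about (430,240), with its hood at (495,238). I'll enlarge both areas.

```bash
cat > h.py <<'E'
from plant import *
import numpy as np, cv2
def grab(n,out,x0,y0,w,h,s):
    im=read_camera(n)[:,:,::-1]; cv2.imwrite(f"pics/{out}_full.png",im)
    c=cv2.resize(im[y0:y0+h,x0:x0+w],None,fx=s,fy=s,interpolation=cv2.INTER_CUBIC); cv2.imwrite(f"pics/{out}.png",c); return im
def p2w(n,u,v,z):
    c=camera_info(n); d=c["R"].T@np.linalg.inv(c["K"])@[u,v,1.]; o=-c["R"].T@c["t"]
    return o+d*(z-o[2])/d[2]
def w2p(n,X):
    c=camera_info(n); p=c["K"]@(c["R"]@np.array(X)+c["t"]); return p[:2]/p[2]
E
python3 - <<'E'
from h import *
im=cv2.imread("pics/top0.png")
def crop(src,o,x,y,w,h,s): cv2.imwrite(o,cv2.resize(src[y:y+h,x:x+w],None,fx=s,fy=s,interpolation=cv2.INTER_CUBIC))
crop(im,"pics/t_sh.png",335,185,200,120,4)
crop(im,"pics/t_cup.png",160,170,160,110,5)
E
```

```text
(no output)
```

View pics/t_sh.png

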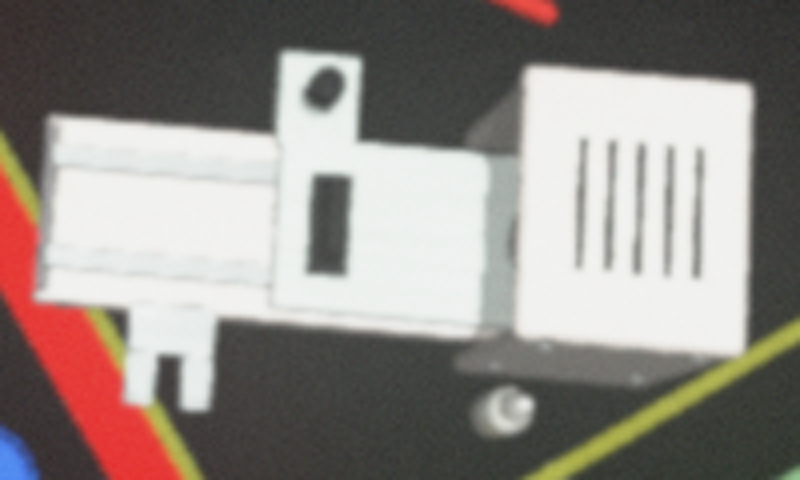

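View pics/t_cup.png

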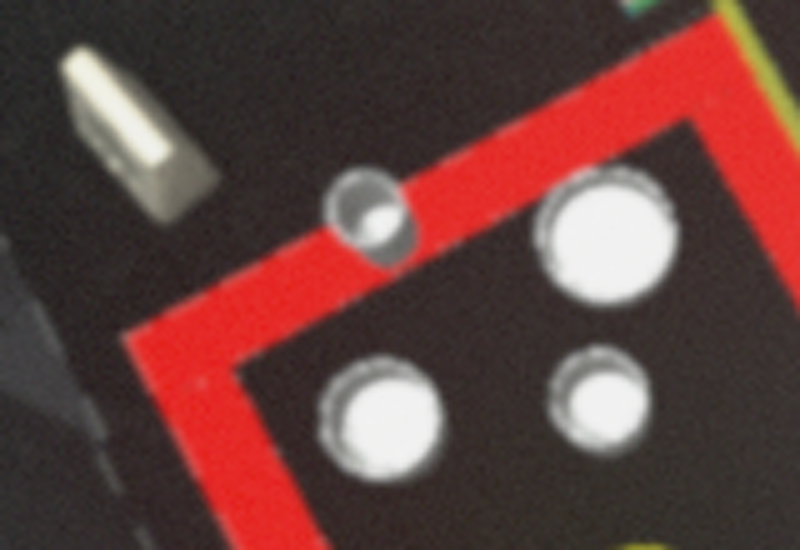

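Four cups are present, and cup_e is absent. In full-image pixels the rims are a (281.2,217.2), b (236.2,253.6), c (279.8,250) and d (233.2,211.8). The slot is at about (377,274), the pin grip at (416,206) and the handle at (417,241).

```bash
python3 - <<'E'
from h import *
np.set_printoptions(precision=4,suppress=True)
S=lambda x,y:(335+x/4,185+y/4)
hc=np.array([p2w("top",*S(*p),.162) for p in [(525,67),(753,85),(745,355),(515,338)]])
print(hc, hc.mean(0))
loc=np.array([[72,-94],[72,-212],[-72,-212],[-72,-94]])/1e3
A=hc[:,:2]-hc[:,:2].mean(0); B=loc-loc.mean(0)
th=np.arctan2((B[:,0]*A[:,1]-B[:,1]*A[:,0]).sum(),(B*A).sum()); R=np.array([[np.cos(th),-np.sin(th)],[np.sin(th),np.cos(th)]])
t=hc[:,:2].mean(0)-R@loc.mean(0); print("th",np.degrees(th),"origin",t,"res",(R@loc.T).T+t-hc[:,:2])
def L(n,p,z): X=p2w("top",*S(*p),z); print(n,X[:2],"local",R.T@(X[:2]-t))
L("slot closed",(168,353),.046);L("slot open L",(140,405),.046);L("slot open R",(196,411),.049);L("slot mid",(168,380),.046)
L("brL",(128,340),.046);L("brR",(217,345),.046)
L("pin grip top",(329,83),.084);L("pin grip bottom edge",(322,95),.060)
L("handle top",(330,224),.08)
L("ear tl",(281,50),.046);L("ear tr",(362,57),.046);L("plate bl",(272,305),.046)
L("base bl",(35,300),.03);L("base tl",(48,116),.03)
for n,u,v,z in [("a",606,236,.028),("b",381,418,.038),("c",599,400,.048),("d",366,209,.058)]:
    X=p2w("top",160+u/5,170+v/5,z); print(n,X)
    for r in (1,): print("  width px", np.linalg.norm(w2p("top",X+[0,.032,0])-w2p("top",X-[0,.032,0])))
    print("  side px rim",w2p("side",X))
X=p2w("top",*S(329,83),.084);print("side pin grip",w2p("side",X)); 
E
```

```text
[[ 0.6343 -0.2423  0.162 ]
 [ 0.625  -0.36    0.162 ]
 [ 0.4838 -0.3472  0.162 ]
 [ 0.4919 -0.2311  0.162 ]] [ 0.5588 -0.2951  0.162 ]
th -4.600900393257896 origin [ 0.571  -0.1426] res [[ 0.001   0.0002]
 [ 0.0008  0.0003]
 [-0.0015 -0.001 ]
 [-0.0002  0.0006]]
slot closed [ 0.4973 -0.0656] local [-0.0797  0.0709]
slot open L [ 0.4677 -0.0494] local [-0.1105  0.0846]
slot open R [ 0.4642 -0.0806] local [-0.1115  0.0532]
slot mid [ 0.4819 -0.0654] local [-0.095   0.0698]
brL [ 0.5046 -0.043 ] local [-0.0742  0.094 ]
brR [ 0.502  -0.0934] local [-0.0727  0.0435]
pin grip top [ 0.6456 -0.154 ] local [ 0.0752 -0.0054]
pin grip bottom edge [ 0.6447 -0.1541] local [ 0.0743 -0.0056]
handle top [ 0.5658 -0.1532] local [-0.0043 -0.011 ]
ear tl [ 0.6751 -0.1335] local [0.103  0.0175]
ear tr [ 0.671  -0.1804] local [ 0.1027 -0.0296]
plate bl [ 0.5251 -0.1251] local [-0.0472  0.0138]
base bl [0.5297 0.0094] local [-0.0534  0.1482]
base tl [0.639  0.0016] local [0.0562 0.1493]
a [0.6312 0.1566 0.028 ]
  width px 27.11831774903846
  side px rim [351.0459 241.9955]
b [0.5423 0.2579 0.038 ]
  width px 27.639803507257504
  side px rim [310.9346 222.9974]
c [0.5495 0.1563 0.048 ]
  width px 27.911424772536545
  side px rim [317.1852 236.685 ]
d [0.6366 0.2646 0.058 ]
  width px 27.715743863736545
  side px rim [346.6512 212.8158]
side pin grip [387.7359 293.4217]
```

```bash
for i in 1 2 3; do python3 -m jog '{"travel":[[24.4,30.7,0],[24.4,30.7,0],[24.4,30.7,0],[24.4,30.7,0],[24.4,30.7,0]],"dr":[[0,0,-1.93],[0,0,-1.93],[0,0,-1.93],[0,0,-1.93],[0,0,-1.93]],"jaw":[100,100,100,100,100]}' 40; done; python3 -m jog '{"travel":[[0,0,0],[0,0,0]],"dr":[[0,0,0],[0,0,0]],"jaw":[100,100]}'
```

```text
time: 0.52
eef_pos: [0.4014, -0.4594, 0.2306]
tcp_rot: [0.992, 0.127, -0.0, -0.001]
contact_force: [1.4, -1.2, -0.0]
opening: 0.61
time: 0.93
eef_pos: [0.5235, -0.3058, 0.2309]
tcp_rot: [0.999, 0.044, -0.0, -0.0]
contact_force: [1.3, -0.1, 0.2]
opening: 0.611
time: 1.35
eef_pos: [0.6455, -0.1523, 0.2307]
tcp_rot: [0.999, -0.041, -0.0, -0.0]
contact_force: [0.9, -1.4, 0.1]
opening: 0.607
time: 1.52
eef_pos: [0.6454, -0.152, 0.2304]
tcp_rot: [0.999, -0.038, -0.001, -0.0]
contact_force: [0.6, 0.6, 1.1]
opening: 0.609
```

```bash
python3 -m jog '{"travel":[[0,-1,-35],[0,-1,-35],[0,0,-35],[0,0,-35],[0,0,-33]],"dr":[[0,0,0],[0,0,0],[0,0,0],[0,0,0],[0,0,0]],"jaw":[100,100,100,100,100]}' 40
python3 -m jog '{"travel":[[0,0,0],[0,0,0],[0,0,0],[0,0,0],[0,0,0]],"dr":[[0,0,0],[0,0,0],[0,0,0],[0,0,0],[0,0,0]],"jaw":[120,140,165,190,200]}' 40
python3 -m jog '{"travel":[[0,0,0],[0,0,0],[0,0,0],[0,0,0],[0,0,0]],"dr":[[0,0,0],[0,0,0],[0,0,0],[0,0,0],[0,0,0]],"jaw":[255,255,255,255,255]}' 40
python3 - <<'E'
from h import *
grab("side","s1",300,230,200,150,4); print(get_state()["wrist_torque"])
E
```

```text
time: 1.93
eef_pos: [0.6434, -0.1574, 0.0562]
tcp_rot: [0.999, -0.04, -0.001, -0.0]
contact_force: [-0.2, -0.4, 0.7]
opening: 0.609
time: 2.35
eef_pos: [0.6465, -0.1554, 0.0622]
tcp_rot: [0.999, -0.04, 0.002, -0.001]
contact_force: [-0.6, 5.3, 3.0]
opening: 0.224
time: 2.77
eef_pos: [0.6465, -0.1553, 0.0622]
tcp_rot: [0.999, -0.04, 0.002, -0.001]
contact_force: [-1.2, 6.2, 4.5]
opening: 0.216
[ 0.97728025  0.30976703 -0.02375737]
```

View pics/s1.png

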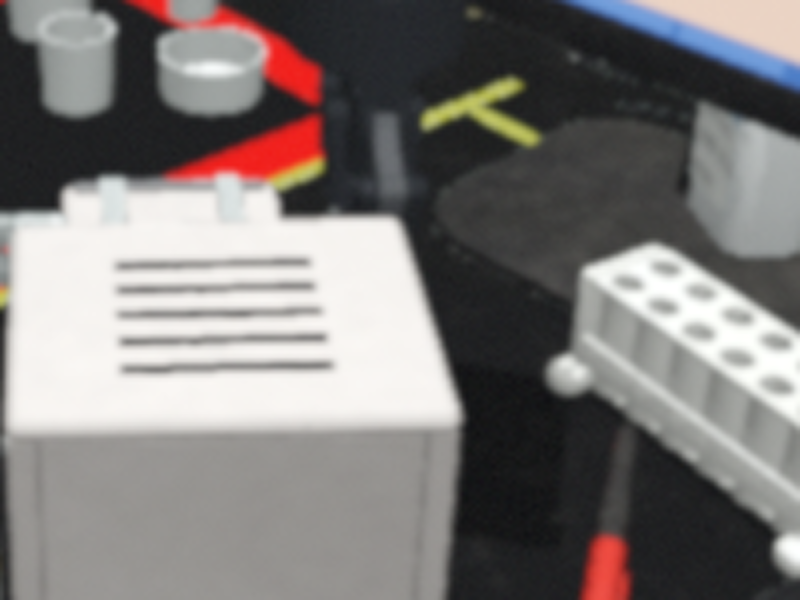

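The side view only shows the dark gripper at the pin behind the hood. The opening of 0.216 (about 18 mm) fits the 20 mm grip. I'll lift in small steps and watch the force.

```bash
python3 -m jog '{"travel":[[0,0,3],[0,0,3],[0,0,4],[0,0,5],[0,0,5]],"dr":[[0,0,0],[0,0,0],[0,0,0],[0,0,0],[0,0,0]],"jaw":[255,255,255,255,255]}' 60
python3 -m jog '{"travel":[[0,0,5],[0,0,5],[0,0,5],[0,0,5],[0,0,5]],"dr":[[0,0,0],[0,0,0],[0,0,0],[0,0,0],[0,0,0]],"jaw":[255,255,255,255,255]}' 60
python3 -m jog '{"travel":[[0,0,10],[0,0,10],[0,0,10],[0,0,10],[0,0,10]],"dr":[[0,0,0],[0,0,0],[0,0,0],[0,0,0],[0,0,0]],"jaw":[255,255,255,255,255]}' 60
python3 -m jog '{"travel":[[0,0,0],[0,0,0],[0,0,0]],"dr":[[0,0,0],[0,0,0],[0,0,0]],"jaw":[255,255,255]}' 60
python3 - <<'E'
from h import *
cv2.imwrite("pics/pull.png",np.vstack([cv2.resize(read_camera("side")[180:330,290:490,::-1],None,fx=3,fy=3)[:300],cv2.resize(read_camera("top")[170:270,330:530,::-1],None,fx=3,fy=3)]))
E
```

```text
time: 3.23
eef_pos: [0.645, -0.1565, 0.079]
tcp_rot: [0.999, -0.039, 0.0, 0.0]
contact_force: [1.2, -0.1, -1.6]
opening: 0.207
time: 3.65
eef_pos: [0.6449, -0.1567, 0.1044]
tcp_rot: [0.999, -0.04, 0.0, 0.0]
contact_force: [-0.0, 0.4, -1.4]
opening: 0.206
time: 4.07
eef_pos: [0.645, -0.1563, 0.1548]
tcp_rot: [0.999, -0.04, 0.0, 0.0]
contact_force: [-0.4, 0.2, -0.9]
opening: 0.209
time: 4.32
eef_pos: [0.6446, -0.1561, 0.153]
tcp_rot: [0.999, -0.04, -0.0, -0.0]
contact_force: [-0.7, 0.3, -1.0]
opening: 0.212
```

View pics/pull.png

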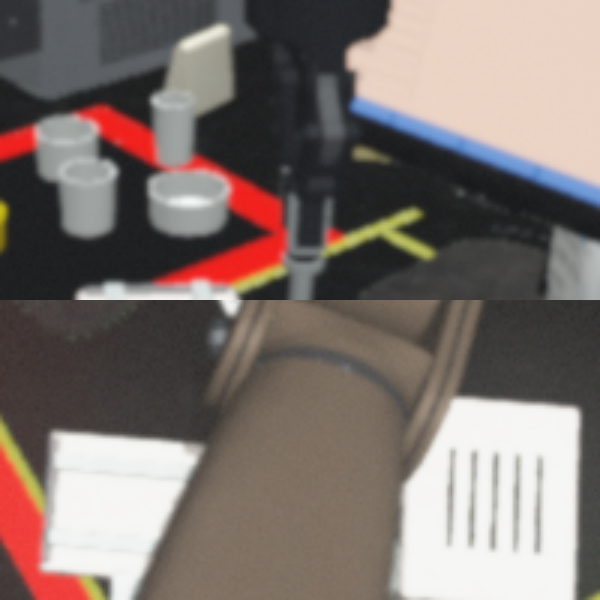

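The pin is drawn and hangs in the fingers; its collar is at about (392,266) in the full side image. I'll check the pin's offset from the TCP before carrying it.

```bash
python3 - <<'E'
from h import *
np.set_printoptions(precision=4,suppress=True)
for z in (.131,.137,.143): print(z,w2p("side",[.645,-.156,z]),w2p("side",[.645+.012,-.156,z]),w2p("side",[.645-.012,-.156,z]))
im=cv2.imread("pics/pull.png")[200:300,240:370]; cv2.imwrite("pics/pull2.png",cv2.resize(im,None,fx=6,fy=6,interpolation=cv2.INTER_CUBIC))
E
```

```text
0.131 [389.0441 270.8249] [396.0205 270.3618] [382.0531 271.289 ]
0.137 [389.2242 267.7631] [396.2256 267.3015] [382.2083 268.2256]
0.143 [389.4057 264.6791] [396.4323 264.2191] [382.3645 265.1401]
```

View pics/pull2.png

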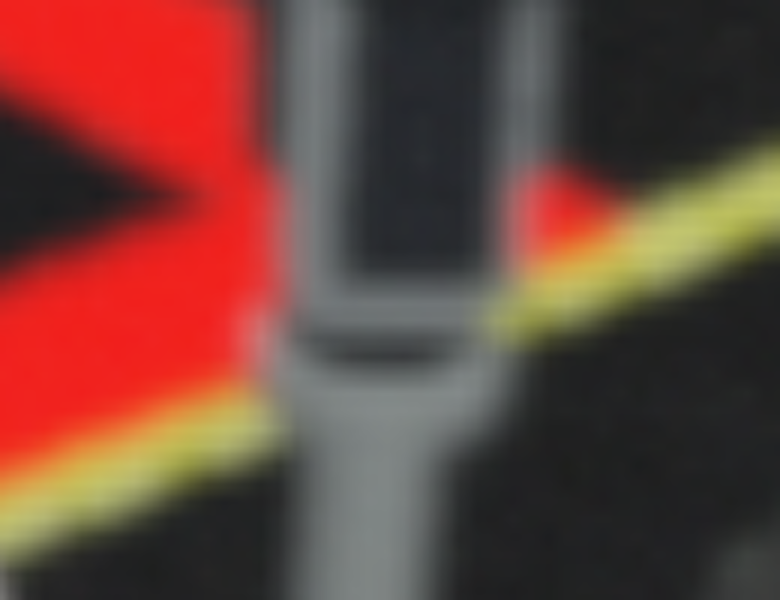

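The pin sits centred between the fingers, with its collar at z of about 0.137. Next I'll carry it over the notch and look.

```bash
python3 -m jog '{"travel":[[-10,5,0],[-30,17,0],[-30,17,0],[-30,17,0],[-30,17,0]],"dr":[[0,0,0],[0,0,0],[0,0,0],[0,0,0],[0,0,0]],"jaw":[255,255,255,255,255]}' 60
python3 -m jog '{"travel":[[-20,12,0],[-10,3.5,-10],[0,0,-15],[0,0,-14],[0,0,0]],"dr":[[0,0,0],[0,0,0],[0,0,0],[0,0,0],[0,0,0]],"jaw":[255,255,255,255,255]}' 60
python3 -m jog '{"travel":[[0,0,0],[0,0,0],[0,0,0]],"dr":[[0,0,0],[0,0,0],[0,0,0]],"jaw":[255,255,255]}' 60
python3 - <<'E'
from h import *
grab("side","s3",245,230,110,82,7)
for X in [(.485,-.067,.07),(.485,-.067,.046),(.485,-.067,.1)]: print(w2p("side",X))
E
```

```text
time: 4.83
eef_pos: [0.513, -0.0824, 0.1522]
tcp_rot: [0.999, -0.04, -0.001, -0.0]
contact_force: [-0.8, -0.1, -0.8]
opening: 0.208
time: 5.25
eef_pos: [0.4821, -0.0667, 0.111]
tcp_rot: [0.999, -0.04, -0.003, -0.001]
contact_force: [-1.3, -0.0, -1.4]
opening: 0.206
time: 5.5
eef_pos: [0.4856, -0.068, 0.1153]
tcp_rot: [0.999, -0.04, 0.001, 0.0]
contact_force: [0.5, 0.9, -0.6]
opening: 0.208
[293.90414599 280.07553077]
[294.47329079 290.65117729]
[293.1719643 266.4703908]
```

View pics/s3.png

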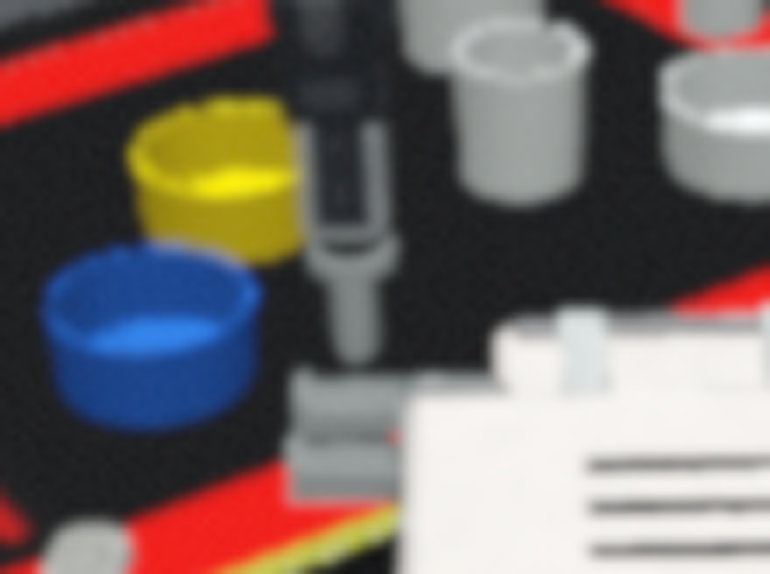

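```bash
python3 - <<'E'
from h import *
np.set_printoptions(precision=1,suppress=True)
th=np.radians(-4.6);R=np.array([[np.cos(th),-np.sin(th)],[np.sin(th),np.cos(th)]]);t=np.array([.571,-.1426])
def cr(x,y,z): return (w2p("side",[*(R@[x,y]+t),z])+[2.3,1.3]-[245,230])*7
for y in (.0855,.0775,.0615,.0535):
    print(y,"open top/lip/bottom",cr(-.1105,y,.046),cr(-.1105,y,.049),cr(-.1105,y,.036),"x-.09 top/bot",cr(-.09,y,.046),cr(-.09,y,.036))
im=cv2.imread("pics/s3_full.png")[272:308,280:308]; cv2.imwrite("pics/s4.png",cv2.resize(im,None,fx=20,fy=16,interpolation=cv2.INTER_CUBIC))
print((w2p("top",[.485,-.067,.046])-[335,185])*4)
E
```

```text
0.0855 open top/lip/bottom [297.9 401.8] [297.3 392.7] [299.8 431.7] x-.09 top/bot [370.8 400. ] [372.4 429.9]
0.0775 open top/lip/bottom [296.4 417.4] [295.8 408.3] [298.3 447.5] x-.09 top/bot [369.9 415.6] [371.5 445.7]
0.0615 open top/lip/bottom [293.3 449.3] [292.7 440.1] [295.3 479.8] x-.09 top/bot [368.1 447.5] [369.7 478. ]
0.0535 open top/lip/bottom [291.7 465.7] [291.1 456.5] [293.7 496.3] x-.09 top/bot [367.1 463.9] [368.7 494.5]
[170.8 374.6]
```

View pics/s4.png

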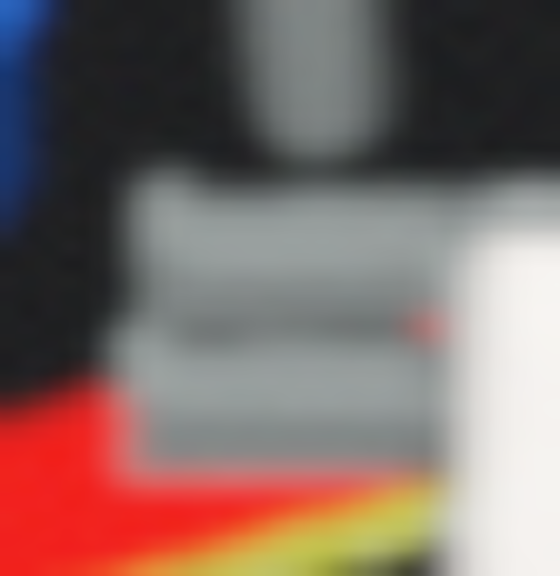

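The bracket's slot spans rows 440 to 408 in crop coordinates, slightly to +y of the pin axis. That agrees with the top view, so I'll shift +2 mm and lower gently.

```bash
python3 -m jog '{"travel":[[0,2,-4],[0,0,-5],[0,0,-5],[0,0,-5],[0,0,-5]],"dr":[[0,0,0],[0,0,0],[0,0,0],[0,0,0],[0,0,0]],"jaw":[255,255,255,255,255]}' 60
python3 -m jog '{"travel":[[0,0,-3],[0,0,-3],[0,0,-3],[0,0,-3],[0,0,0]],"dr":[[0,0,0],[0,0,0],[0,0,0],[0,0,0],[0,0,0]],"jaw":[255,255,255,255,255]}' 60
python3 -m jog '{"travel":[[0,0,0],[0,0,0],[0,0,0]],"dr":[[0,0,0],[0,0,0],[0,0,0]],"jaw":[255,255,255]}' 60
```

```text
time: 5.97
eef_pos: [0.4846, -0.0656, 0.0895]
tcp_rot: [0.999, -0.04, -0.0, -0.0]
contact_force: [0.5, -1.0, -1.1]
opening: 0.207
time: 6.38
eef_pos: [0.4845, -0.0656, 0.0777]
tcp_rot: [0.999, -0.04, -0.001, -0.0]
contact_force: [-0.1, -0.2, -1.1]
opening: 0.213
time: 6.63
eef_pos: [0.485, -0.0658, 0.0786]
tcp_rot: [0.999, -0.04, 0.0, 0.0]
contact_force: [-0.0, 0.5, -1.4]
opening: 0.216
```

Shaft is about 14 mm into the slot with no contact. I'll continue until the collar seats.

```bash
python3 -m jog '{"travel":[[0,0,-3],[0,0,-3],[0,0,-3],[0,0,-3],[0,0,-2]],"dr":[[0,0,0],[0,0,0],[0,0,0],[0,0,0],[0,0,0]],"jaw":[255,255,255,255,255]}' 60
python3 -m jog '{"travel":[[0,0,-1],[0,0,0],[0,0,-1],[0,0,0],[0,0,0]],"dr":[[0,0,0],[0,0,0],[0,0,0],[0,0,0],[0,0,0]],"jaw":[255,255,255,255,255]}' 60
python3 - <<'E'
from h import *
grab("side","s5",245,230,110,82,7)
E
```

```text
time: 7.05
eef_pos: [0.4845, -0.0656, 0.0637]
tcp_rot: [0.999, -0.04, -0.0, -0.0]
contact_force: [-0.4, -0.2, 0.2]
opening: 0.214
time: 7.47
eef_pos: [0.4849, -0.0657, 0.0624]
tcp_rot: [0.999, -0.04, 0.0, 0.0]
contact_force: [0.1, -0.4, -2.1]
opening: 0.209
```

View pics/s5.png

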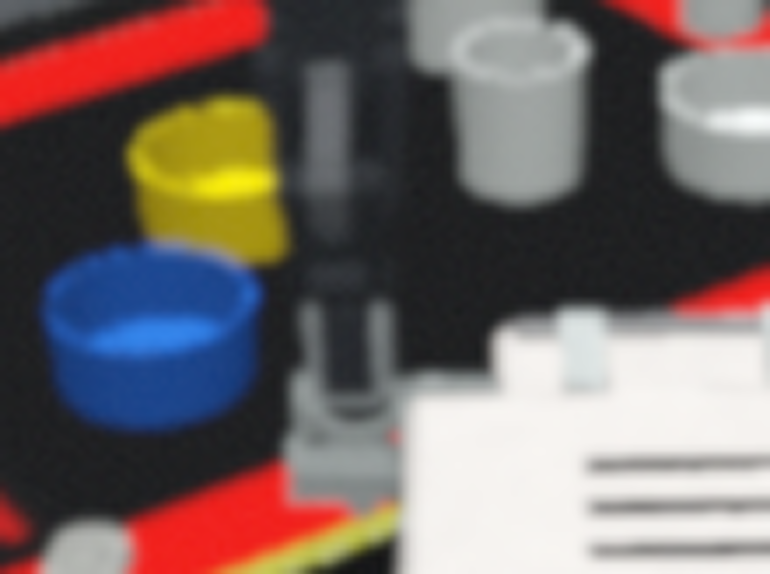

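The shaft hangs in the slot, its tip showing below the bracket at (365,505). I'll feel down for seating, then release.

```bash
for i in 1 2 3; do python3 -m jog '{"travel":[[0,0,-0.7],[0,0,-0.7],[0,0,0],[0,0,0]],"dr":[[0,0,0],[0,0,0],[0,0,0],[0,0,0]],"jaw":[255,255,255,255]}' 60; done
```

```text
time: 7.85
eef_pos: [0.4852, -0.0658, 0.0621]
tcp_rot: [0.999, -0.04, 0.0, 0.0]
contact_force: [-2.9, 0.8, 5.7]
opening: 0.207
time: 8.18
eef_pos: [0.4855, -0.0657, 0.062]
tcp_rot: [0.999, -0.04, -0.0, -0.0]
contact_force: [-5.0, 2.0, 13.0]
opening: 0.205
time: 8.52
eef_pos: [0.4857, -0.0658, 0.0619]
tcp_rot: [0.999, -0.039, -0.0, -0.0]
contact_force: [-7.7, 4.2, 21.0]
opening: 0.212
```

```bash
python3 -m jog '{"travel":[[0,0,1.8],[0,0,1.8],[0,0,0],[0,0,0],[0,0,0]],"dr":[[0,0,0],[0,0,0],[0,0,0],[0,0,0],[0,0,0]],"jaw":[255,255,190,180,165]}' 20
python3 -m jog '{"travel":[[0,0,0],[0,0,0],[0,0,2],[0,0,8],[0,0,20]],"dr":[[0,0,0],[0,0,0],[0,0,0],[0,0,0],[0,0,0]],"jaw":[140,120,120,120,120]}' 40
python3 -m jog '{"travel":[[0,0,30],[0,0,30],[0,0,30],[0,0,0],[0,0,0]],"dr":[[0,0,0],[0,0,0],[0,0,0],[0,0,0],[0,0,0]],"jaw":[120,120,120,120,120]}' 40
python3 - <<'E'
from h import *
a=grab("side","s6",245,230,110,82,5);b=grab("top","s6t",335,185,125,110,5)
cv2.imwrite("pics/s6c.png",np.hstack([cv2.resize(cv2.imread("pics/s6.png"),(400,300)),cv2.resize(cv2.imread("pics/s6t.png"),(341,300))]))
E
```

```text
time: 8.93
eef_pos: [0.4847, -0.0657, 0.0614]
tcp_rot: [0.999, -0.04, -0.0, -0.0]
contact_force: [-0.8, -0.3, 0.3]
opening: 0.351
time: 9.35
eef_pos: [0.4827, -0.065, 0.0898]
tcp_rot: [0.999, -0.04, -0.003, -0.001]
contact_force: [-0.1, -0.3, -0.9]
opening: 0.531
time: 9.77
eef_pos: [0.4864, -0.0662, 0.1849]
tcp_rot: [0.999, -0.04, 0.003, 0.001]
contact_force: [0.0, -0.7, -0.7]
opening: 0.531
```

View pics/s6c.png

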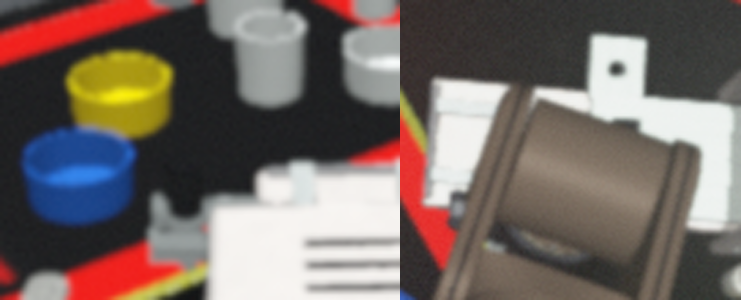

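The pin stands parked upright in the slot with its grip free, and the bore is empty. Next I'll move to the handle at about (0.569, -0.156).

```bash
python3 -m jog '{"travel":[[20,-20,0],[25,-28,0],[25,-28,0],[12.5,-14,0],[0,0,0]],"dr":[[0,0,0],[0,0,0],[0,0,0],[0,0,0],[0,0,0]],"jaw":[120,120,120,120,120]}' 40
python3 -m jog '{"travel":[[0,0,-30],[0,0,-35],[0,0,-30],[0,0,-20],[0,0,-10]],"dr":[[0,0,0],[0,0,0],[0,0,0],[0,0,0],[0,0,0]],"jaw":[120,120,120,120,120]}' 40
python3 -m jog '{"travel":[[0,0,0],[0,0,0],[0,0,0],[0,0,0],[0,0,0]],"dr":[[0,0,0],[0,0,0],[0,0,0],[0,0,0],[0,0,0]],"jaw":[160,190,205,255,255]}' 40
python3 -m jog '{"travel":[[0,0,0],[0,0,0],[0,0,0]],"dr":[[0,0,0],[0,0,0],[0,0,0]],"jaw":[255,255,255]}' 40
```

```text
time: 10.28
eef_pos: [0.5682, -0.1583, 0.1796]
tcp_rot: [0.999, -0.041, -0.001, -0.0]
contact_force: [0.9, -0.4, -0.9]
opening: 0.531
time: 10.7
eef_pos: [0.5632, -0.1533, 0.0512]
tcp_rot: [0.999, -0.04, -0.005, -0.002]
contact_force: [-1.1, -0.7, 0.0]
opening: 0.531
time: 11.12
eef_pos: [0.5685, -0.1562, 0.0588]
tcp_rot: [0.999, -0.04, 0.002, 0.001]
contact_force: [-0.3, 0.2, 1.9]
opening: 0.126
time: 11.37
eef_pos: [0.5685, -0.1563, 0.0587]
tcp_rot: [0.999, -0.04, 0.001, 0.001]
contact_force: [-1.6, 0.5, 6.3]
opening: 0.132
```

```bash
python3 -m jog '{"travel":[[0.4,5,0.5],[0.8,10,0.5],[1.6,20,0],[1.6,20,0],[1.6,20,0]],"dr":[[0,0,0],[0,0,0],[0,0,0],[0,0,0],[0,0,0]],"jaw":[255,255,255,255,255]}' 40
python3 -m jog '{"travel":[[1.6,20,0],[1.6,20,0],[1,12,0],[0.5,7,0],[0.3,4,0]],"dr":[[0,0,0],[0,0,0],[0,0,0],[0,0,0],[0,0,0]],"jaw":[255,255,255,255,255]}' 40
python3 -m jog '{"travel":[[0.2,3,0],[0,0,0],[0,0,0],[0,0,0]],"dr":[[0,0,0],[0,0,0],[0,0,0],[0,0,0]],"jaw":[255,255,255,255]}' 40
```

```text
time: 11.78
eef_pos: [0.5748, -0.0804, 0.0588]
tcp_rot: [0.999, -0.04, 0.002, 0.001]
contact_force: [2.3, -3.2, 1.6]
opening: 0.131
time: 12.2
eef_pos: [0.5801, -0.0179, 0.0588]
tcp_rot: [0.999, -0.039, 0.002, 0.002]
contact_force: [3.1, -14.1, 1.1]
opening: 0.13
time: 12.53
eef_pos: [0.5801, -0.018, 0.0588]
tcp_rot: [0.999, -0.039, 0.002, 0.003]
contact_force: [2.3, -10.5, 2.7]
opening: 0.131
```

The carriage is against its stop: 139 mm of travel and about 11 N. I'll release the handle, rise clear and take a picture of the cups and well.

```bash
python3 -m jog '{"travel":[[0,-1.5,0],[0,0,0],[0,0,0],[0,0,0],[0,0,3]],"dr":[[0,0,0],[0,0,0],[0,0,0],[0,0,0],[0,0,0]],"jaw":[255,190,170,130,110]}' 20
python3 -m jog '{"travel":[[0,0,20],[0,0,35],[0,0,40],[-10,0,40],[-30,0,0]],"dr":[[0,0,0],[0,0,0],[0,0,0],[0,0,0],[0,0,0]],"jaw":[110,60,30,0,0]}' 40
python3 -m jog '{"travel":[[-25,-30,0],[-25,-30,0],[-20,-35,0],[-10,-35,0],[0,-35,0]],"dr":[[0,0,0],[0,0,0],[0,0,0],[0,0,0],[0,0,0]],"jaw":[0,0,0,0,0]}' 40
python3 -m jog '{"travel":[[0,-35,0],[0,-35,0],[0,-35,0],[0,0,0],[0,0,0]],"dr":[[0,0,0],[0,0,0],[0,0,0],[0,0,0],[0,0,0]],"jaw":[0,0,0,0,0]}' 40
python3 - <<'E'
from h import *
grab("top","t7",215,185,265,125,3)
E
```

```text
time: 12.95
eef_pos: [0.5768, -0.0155, 0.0592]
tcp_rot: [0.999, -0.039, -0.002, -0.0]
contact_force: [-0.4, -0.0, -0.9]
opening: 0.569
time: 13.37
eef_pos: [0.545, -0.0171, 0.2061]
tcp_rot: [0.999, -0.039, 0.009, 0.001]
contact_force: [-0.1, -0.1, 1.9]
opening: 1.001
time: 13.78
eef_pos: [0.4562, -0.1814, 0.1955]
tcp_rot: [0.999, -0.039, -0.001, -0.0]
contact_force: [1.0, -0.8, 0.3]
opening: 1.001
time: 14.2
eef_pos: [0.458, -0.287, 0.1953]
tcp_rot: [0.999, -0.041, -0.001, -0.001]
contact_force: [0.2, 1.1, -0.7]
opening: 1.002
```

View pics/t7.png

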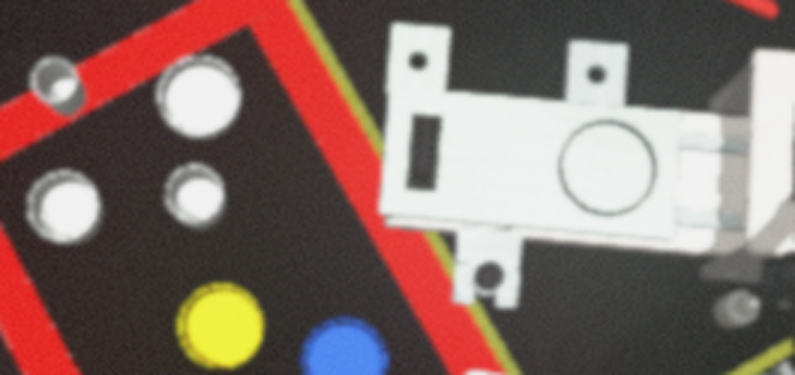

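The top view shows the carriage out, the well ring centred at about (417.7,241) and the pin in the slot. The cups are where they were. Now the well position:

```bash
python3 - <<'E'
from h import *
np.set_printoptions(precision=4,suppress=True)
im=cv2.imread("pics/t7_full.png"); g=cv2.cvtColor(im,6)
G=cv2.resize(g[215:270,390:445],None,fx=6,fy=6,interpolation=cv2.INTER_CUBIC)
c=cv2.HoughCircles(G,cv2.HOUGH_GRADIENT,1.5,50,param1=60,param2=25,minRadius=85,maxRadius=110); print(c)
for u,v,_ in (c[0][:3] if c is not None else []): print(p2w("top",390+u/6,215+v/6,.058), p2w("top",390+u/6,215+v/6,.050))
print(p2w("top",417.7,241,.058))
G=cv2.resize(g[190:275,215:305],None,fx=6,fy=6,interpolation=cv2.INTER_CUBIC)
for n,u,v,r,z in [("a",281.2,217.2,14,.028),("b",236,253.2,12,.038),("c",279.8,249.6,10,.048),("d",233.2,211.8,8,.058)]:
    s=g[int(v)-24:int(v)+24,int(u)-24:int(u)+24]; S=cv2.resize(s,None,fx=6,fy=6,interpolation=cv2.INTER_CUBIC)
    c=cv2.HoughCircles(S,cv2.HOUGH_GRADIENT,1.5,20,param1=80,param2=15,minRadius=int(6*r-8),maxRadius=int(6*r+6))
    if c is not None: 
        q=c[0][0]; uu,vv=int(u)-24+q[0]/6,int(v)-24+q[1]/6; print(n,uu,vv,q[2]/6,p2w("top",uu,vv,z))
E
```

```text
[[[165.75 155.25  98.05]
  [ 77.25 207.75 100.9 ]
  [204.75 212.25 102.55]
  [140.25 210.75 104.2 ]
  [  9.75 113.25 104.2 ]]]
[ 0.5702 -0.1574  0.058 ] [ 0.5717 -0.1588  0.05  ]
[ 0.5499 -0.1236  0.058 ] [ 0.5513 -0.1248  0.05  ]
[ 0.5484 -0.1715  0.058 ] [ 0.5498 -0.173   0.05  ]
[ 0.5699 -0.1576  0.058 ]
a 281.125 216.875 14.566667 [0.632  0.1568 0.028 ]
b 235.375 253.625 12.016666 [0.5423 0.2598 0.038 ]
c 279.625 249.375 10.016666 [0.551  0.1567 0.048 ]
d 232.875 211.375 8.016666 [0.6376 0.2654 0.058 ]
```

The measurements agree. The well is at (0.570,-0.1575) and cup a at (0.6317,0.1567), so I'll pick cup a.

```bash
for i in 1 2; do python3 -m jog '{"travel":[[12.4,31.7,2],[12.4,31.7,2],[12.4,31.7,1],[12.4,31.7,0],[12.4,31.7,0]],"dr":[[0,0,0],[0,0,0],[0,0,0],[0,0,0],[0,0,0]],"jaw":[0,0,0,0,0]}' 30; done
python3 -m jog '{"travel":[[12.4,31.7,0],[12.4,31.7,0],[12.4,31.7,-10],[12.4,31.7,-20],[0,0,-30]],"dr":[[0,0,0],[0,0,0],[0,0,0],[0,0,0],[0,0,0]],"jaw":[0,0,0,0,0]}' 30
python3 -m jog '{"travel":[[0,0,-30],[0,0,-25],[0,0,-20],[0,0,0],[0,0,0]],"dr":[[0,0,0],[0,0,0],[0,0,0],[0,0,0],[0,0,0]],"jaw":[0,0,0,0,0]}' 30
```

```text
time: 14.67
eef_pos: [0.5203, -0.1242, 0.2008]
tcp_rot: [0.999, -0.039, -0.0, -0.0]
contact_force: [0.5, 0.0, 0.2]
opening: 0.999
time: 15.08
eef_pos: [0.5817, 0.0345, 0.2058]
tcp_rot: [0.999, -0.038, -0.0, -0.0]
contact_force: [0.6, -1.9, 0.1]
opening: 1.002
time: 15.5
eef_pos: [0.6341, 0.165, 0.149]
tcp_rot: [0.999, -0.036, 0.004, -0.002]
contact_force: [-0.1, 0.0, 0.7]
opening: 1.004
time: 15.92
eef_pos: [0.63, 0.159, 0.0694]
tcp_rot: [0.999, -0.039, -0.002, 0.0]
contact_force: [-1.0, 0.1, 1.1]
opening: 1.003
```

```bash
python3 -m jog '{"travel":[[1.5,-2,-16],[0,0,-14],[0,0,-11],[0,0,-8],[0,0,-6]],"dr":[[0,0,0],[0,0,0],[0,0,0],[0,0,0],[0,0,0]],"jaw":[0,0,0,0,0]}' 30
python3 -m jog '{"travel":[[0,0,0],[0,0,0],[0,0,0],[0,0,0],[0,0,0]],"dr":[[0,0,0],[0,0,0],[0,0,0],[0,0,0],[0,0,0]],"jaw":[20,35,45,55,60]}' 30
python3 -m jog '{"travel":[[0,0,0],[0,0,0],[0,0,0],[0,0,0],[0,0,0]],"dr":[[0,0,0],[0,0,0],[0,0,0],[0,0,0],[0,0,0]],"jaw":[75,255,255,255,255]}' 30
```

```text
time: 16.33
eef_pos: [0.6331, 0.1557, 0.0149]
tcp_rot: [0.999, -0.04, -0.001, 0.0]
contact_force: [-0.8, 0.4, -0.4]
opening: 1.0
time: 16.75
eef_pos: [0.6343, 0.1558, 0.0166]
tcp_rot: [0.999, -0.04, 0.001, -0.0]
contact_force: [0.8, -0.3, -0.2]
opening: 0.765
time: 17.17
eef_pos: [0.6346, 0.1558, 0.0173]
tcp_rot: [0.999, -0.04, 0.001, -0.0]
contact_force: [-2.0, 0.4, 6.0]
opening: 0.725
```

```bash
python3 -m jog '{"travel":[[0,0,0],[0,0,0],[-1.5,0,-2],[-1.5,0,-2],[0,0,0]],"dr":[[0,0,0],[0,0,0],[0,0,0],[0,0,0],[0,0,0]],"jaw":[50,40,35,35,35]}' 30
python3 -m jog '{"travel":[[0,0,0],[0,0,0],[0,0,0],[0,0,0],[0,0,0]],"dr":[[0,0,0],[0,0,0],[0,0,0],[0,0,0],[0,0,0]],"jaw":[50,60,75,255,255]}' 30
python3 -m jog '{"travel":[[0,0,2],[0,0,4],[0,0,8],[0,0,0],[0,0,0]],"dr":[[0,0,0],[0,0,0],[0,0,0],[0,0,0],[0,0,0]],"jaw":[255,255,255,255,255]}' 30
```

```text
time: 17.58
eef_pos: [0.6295, 0.1555, 0.0105]
tcp_rot: [0.999, -0.04, -0.001, 0.0]
contact_force: [-1.1, 0.4, -0.6]
opening: 0.859
time: 18.0
eef_pos: [0.6311, 0.1556, 0.0121]
tcp_rot: [0.999, -0.04, 0.001, -0.0]
contact_force: [0.1, -0.1, 1.7]
opening: 0.724
time: 18.42
eef_pos: [0.6313, 0.1556, 0.0268]
tcp_rot: [0.999, -0.04, 0.001, -0.0]
contact_force: [0.5, 0.4, -0.2]
opening: 0.726
```

Grip is steady at 0.725 after a small lift. Next I'll carry it to the well.

```bash
python3 -m jog '{"travel":[[0,0,20],[0,0,30],[0,0,30],[0,0,25],[-1,-8,10]],"dr":[[0,0,0],[0,0,0],[0,0,0],[0,0,0],[0,0,0]],"jaw":[255,255,255,255,255]}' 30
python3 -m jog '{"travel":[[-5,-25,0],[-7,-35,0],[-7,-35,0],[-7,-35,0],[-7,-35,0]],"dr":[[0,0,0],[0,0,0],[0,0,0],[0,0,0],[0,0,0]],"jaw":[255,255,255,255,255]}' 30
python3 -m jog '{"travel":[[-7,-35,0],[-7,-35,0],[-7,-35,0],[-5,-25,0],[-2,-10,0]],"dr":[[0,0,0],[0,0,0],[0,0,0],[0,0,0],[0,0,0]],"jaw":[255,255,255,255,255]}' 30
python3 -m jog '{"travel":[[0,0,-10],[0,0,-15],[0,0,0],[0,0,0],[0,0,0]],"dr":[[0,0,0],[0,0,0],[0,0,0],[0,0,0],[0,0,0]],"jaw":[255,255,255,255,255]}' 30
```

```text
time: 18.83
eef_pos: [0.6319, 0.1486, 0.1457]
tcp_rot: [0.999, -0.039, 0.004, -0.001]
contact_force: [0.3, -0.3, 0.5]
opening: 0.731
time: 19.25
eef_pos: [0.5952, -0.0191, 0.1395]
tcp_rot: [0.999, -0.04, -0.001, -0.0]
contact_force: [-0.0, -0.1, 0.9]
opening: 0.73
time: 19.67
eef_pos: [0.567, -0.1609, 0.1397]
tcp_rot: [0.999, -0.042, -0.001, 0.0]
contact_force: [0.4, 0.5, -0.1]
opening: 0.732
time: 20.08
eef_pos: [0.5687, -0.1562, 0.1153]
tcp_rot: [0.999, -0.039, -0.0, -0.0]
contact_force: [1.3, -0.7, -0.4]
opening: 0.729
```

```bash
python3 -m jog '{"travel":[[1,-1.5,-12],[0,0,-12],[0,0,-8],[0,0,-6],[0,0,-5]],"dr":[[0,0,0],[0,0,0],[0,0,0],[0,0,0],[0,0,0]],"jaw":[255,255,255,255,255]}' 30
python3 -m jog '{"travel":[[0,0,-4],[0,0,-3],[0,0,-3],[0,0,-2],[0,0,0]],"dr":[[0,0,0],[0,0,0],[0,0,0],[0,0,0],[0,0,0]],"jaw":[255,255,255,255,255]}' 30
python3 -m jog '{"travel":[[0,0,-1],[0,0,-1],[0,0,0],[0,0,0]],"dr":[[0,0,0],[0,0,0],[0,0,0],[0,0,0]],"jaw":[255,255,255,255]}' 30
```

```text
time: 20.5
eef_pos: [0.569, -0.1585, 0.0711]
tcp_rot: [0.999, -0.04, -0.001, -0.0]
contact_force: [-0.8, 0.3, -0.6]
opening: 0.729
time: 20.92
eef_pos: [0.5695, -0.1589, 0.0604]
tcp_rot: [0.999, -0.04, -0.0, -0.0]
contact_force: [-0.5, 0.1, -1.1]
opening: 0.73
time: 21.25
eef_pos: [0.5697, -0.1589, 0.0589]
tcp_rot: [0.999, -0.04, 0.0, 0.0]
contact_force: [0.5, 0.5, -0.2]
opening: 0.729
```

```bash
python3 -m jog '{"travel":[[0,0,-0.7],[0,0,-0.7],[0,0,0],[0,0,0]],"dr":[[0,0,0],[0,0,0],[0,0,0],[0,0,0]],"jaw":[255,255,255,255]}' 30
python3 -m jog '{"travel":[[0,0,0],[0,0,0],[0,0,0],[0,0,0],[0,0,0]],"dr":[[0,0,0],[0,0,0],[0,0,0],[0,0,0],[0,0,0]],"jaw":[55,45,35,20,0]}' 30
python3 -m jog '{"travel":[[0,0,10],[0,0,20],[0,0,30],[0,0,35],[0,0,35]],"dr":[[0,0,0],[0,0,0],[0,0,0],[0,0,0],[0,0,0]],"jaw":[0,0,0,0,0]}' 30
cat >> h.py <<'E'
def cups():
    g=cv2.cvtColor(read_camera("top"),cv2.COLOR_RGB2GRAY)
    for n,u,v,r,z in [("a",281.2,217.2,14.5,.028),("b",236,253.2,12,.038),("c",279.8,249.6,10,.048),("d",233.2,211.8,8,.058)]:
        S=cv2.resize(g[int(v)-24:int(v)+24,int(u)-24:int(u)+24],None,fx=6,fy=6,interpolation=cv2.INTER_CUBIC)
        c=cv2.HoughCircles(S,cv2.HOUGH_GRADIENT,1.5,20,param1=80,param2=15,minRadius=int(6*r-6),maxRadius=int(6*r+6))
        if c is None: print(n,None); continue
        for q in c[0][:2]:
            uu,vv=int(u)-24+q[0]/6,int(v)-24+q[1]/6; print(n,round(uu,1),round(vv,1),round(q[2]/6,1),p2w("top",uu,vv,z).round(4))
E
python3 -c "
from h import *
cups()"
```

```text
time: 21.58
eef_pos: [0.5699, -0.159, 0.0581]
tcp_rot: [0.999, -0.04, 0.0, 0.0]
contact_force: [-2.3, 0.4, 5.2]
opening: 0.728
time: 22.0
eef_pos: [0.5695, -0.1588, 0.057]
tcp_rot: [0.999, -0.04, -0.0, -0.0]
contact_force: [0.5, -0.1, -0.6]
opening: 1.0
time: 22.42
eef_pos: [0.5691, -0.1587, 0.1888]
tcp_rot: [0.999, -0.04, -0.0, -0.0]
contact_force: [1.2, 0.1, 0.2]
opening: 0.999
a None
b 236.9 253.9 12.6 [0.5417 0.2563 0.038 ]
b 239.6 256.9 11.4 [0.5347 0.2497 0.038 ]
c 280.1 249.6 10.3 [0.5504 0.1555 0.048 ]
c 282.1 254.4 10.0 [0.5394 0.1507 0.048 ]
d 232.4 211.4 8.0 [0.6376 0.2666 0.058 ]
```

Cup a seated: contact came at exactly the expected height. Now cup b at (0.5422,0.258).

```bash
python3 -m jog '{"travel":[[0,15,5],[-2.5,35,0],[-2.5,35,0],[-2.5,35,0],[-2.5,35,0]],"dr":[[0,0,0],[0,0,0],[0,0,0],[0,0,0],[0,0,0]],"jaw":[0,0,0,0,0]}' 30
python3 -m jog '{"travel":[[-2.5,35,0],[-2.5,35,0],[-2.5,35,0],[-2.5,35,0],[-2.5,35,0]],"dr":[[0,0,0],[0,0,0],[0,0,0],[0,0,0],[0,0,0]],"jaw":[0,0,0,0,0]}' 30
python3 -m jog '{"travel":[[-2.5,35,0],[-2,35,-5],[0,17,-15],[0,0,-30],[0,0,-25]],"dr":[[0,0,0],[0,0,0],[0,0,0],[0,0,0],[0,0,0]],"jaw":[0,0,0,0,0]}' 30
python3 -m jog '{"travel":[[0,0,-20],[0,0,-15],[0,0,0],[0,0,0],[0,0,0]],"dr":[[0,0,0],[0,0,0],[0,0,0],[0,0,0],[0,0,0]],"jaw":[0,0,0,0,0]}' 30
```

```text
time: 22.88
eef_pos: [0.5585, -0.0018, 0.1917]
tcp_rot: [0.999, -0.04, -0.001, -0.0]
contact_force: [0.6, -0.2, -0.2]
opening: 0.997
time: 23.3
eef_pos: [0.5457, 0.1733, 0.1917]
tcp_rot: [0.999, -0.04, -0.001, -0.0]
contact_force: [1.5, 1.1, -0.4]
opening: 1.002
time: 23.72
eef_pos: [0.5415, 0.2602, 0.1163]
tcp_rot: [0.999, -0.038, 0.0, -0.0]
contact_force: [0.3, -0.8, -1.1]
opening: 0.996
time: 24.13
eef_pos: [0.5429, 0.2585, 0.0833]
tcp_rot: [0.999, -0.04, 0.001, -0.0]
contact_force: [-0.1, -0.7, 0.9]
opening: 1.001
```

```bash
python3 -m jog '{"travel":[[0,0,-18],[0,0,-15],[0,0,-12],[0,0,-8],[0,0,-5]],"dr":[[0,0,0],[0,0,0],[0,0,0],[0,0,0],[0,0,0]],"jaw":[0,0,10,20,30]}' 30
python3 -m jog '{"travel":[[0,0,0],[0,0,0],[0,0,0],[0,0,0],[0,0,0]],"dr":[[0,0,0],[0,0,0],[0,0,0],[0,0,0],[0,0,0]],"jaw":[45,60,70,80,90]}' 30
python3 -m jog '{"travel":[[0,0,0],[0,0,0],[0,0,0],[0,0,0]],"dr":[[0,0,0],[0,0,0],[0,0,0],[0,0,0]],"jaw":[100,255,255,255]}' 30
```

```text
time: 24.55
eef_pos: [0.5426, 0.2581, 0.024]
tcp_rot: [0.999, -0.04, -0.0, 0.0]
contact_force: [-0.1, 0.1, 0.5]
opening: 0.882
time: 24.97
eef_pos: [0.5432, 0.2584, 0.0252]
tcp_rot: [0.999, -0.04, 0.001, -0.0]
contact_force: [-0.2, 0.5, 0.4]
opening: 0.648
time: 25.3
eef_pos: [0.5433, 0.2584, 0.0256]
tcp_rot: [0.999, -0.04, 0.001, -0.0]
contact_force: [-2.5, -0.3, 6.2]
opening: 0.615
```

```bash
python3 -m jog '{"travel":[[0,0,3],[0,0,8],[0,0,20],[0,0,30],[0,0,35]],"dr":[[0,0,0],[0,0,0],[0,0,0],[0,0,0],[0,0,0]],"jaw":[255,255,255,255,255]}' 30
python3 -m jog '{"travel":[[0,0,30],[0,-10,15],[2,-25,5],[2.5,-35,0],[2.5,-35,0]],"dr":[[0,0,0],[0,0,0],[0,0,0],[0,0,0],[0,0,0]],"jaw":[255,255,255,255,255]}' 30
python3 -m jog '{"travel":[[2.5,-35,0],[2.5,-35,0],[2.5,-35,0],[2.5,-35,0],[2.5,-35,0]],"dr":[[0,0,0],[0,0,0],[0,0,0],[0,0,0],[0,0,0]],"jaw":[255,255,255,255,255]}' 30
python3 -m jog '{"travel":[[2.5,-35,0],[2.5,-35,0],[2.5,-35,0],[0,-20,0],[0,-11,0]],"dr":[[0,0,0],[0,0,0],[0,0,0],[0,0,0],[0,0,0]],"jaw":[255,255,255,255,255]}' 30
python3 -m jog '{"travel":[[0,0,-15],[0,0,-15],[0,0,0],[0,0,0],[0,0,0]],"dr":[[0,0,0],[0,0,0],[0,0,0],[0,0,0],[0,0,0]],"jaw":[255,255,255,255,255]}' 30
```

```text
time: 25.72
eef_pos: [0.5408, 0.2574, 0.1191]
tcp_rot: [0.999, -0.04, -0.003, 0.001]
contact_force: [0.9, -0.3, 0.8]
opening: 0.618
time: 26.13
eef_pos: [0.5498, 0.1526, 0.1717]
tcp_rot: [0.999, -0.039, 0.001, -0.0]
contact_force: [0.2, -0.5, -1.3]
opening: 0.615
time: 26.55
eef_pos: [0.5617, -0.0236, 0.1706]
tcp_rot: [0.999, -0.04, 0.0, 0.0]
contact_force: [1.0, 0.4, -0.0]
opening: 0.614
time: 26.97
eef_pos: [0.5694, -0.1607, 0.1705]
tcp_rot: [0.999, -0.041, 0.0, 0.0]
contact_force: [0.4, 1.0, -0.5]
opening: 0.616
time: 27.38
eef_pos: [0.5699, -0.1574, 0.141]
tcp_rot: [0.999, -0.039, 0.0, 0.0]
contact_force: [-0.5, 0.3, -0.1]
opening: 0.615
```

```bash
python3 -m jog '{"travel":[[0.5,-1,-14],[0,0,-13],[0,0,-10],[0,0,-8],[0,0,-6]],"dr":[[0,0,0],[0,0,0],[0,0,0],[0,0,0],[0,0,0]],"jaw":[255,255,255,255,255]}' 30
python3 -m jog '{"travel":[[0,0,-4],[0,0,-4],[0,0,-3],[0,0,-2],[0,0,0]],"dr":[[0,0,0],[0,0,0],[0,0,0],[0,0,0],[0,0,0]],"jaw":[255,255,255,255,255]}' 30
python3 -m jog '{"travel":[[0,0,-1],[0,0,-1],[0,0,0],[0,0,0]],"dr":[[0,0,0],[0,0,0],[0,0,0],[0,0,0]],"jaw":[255,255,255,255]}' 30
```

```text
time: 27.8
eef_pos: [0.5699, -0.1586, 0.0882]
tcp_rot: [0.999, -0.04, -0.0, -0.0]
contact_force: [0.8, 0.9, 0.1]
opening: 0.617
time: 28.22
eef_pos: [0.57, -0.1589, 0.0761]
tcp_rot: [0.999, -0.04, -0.0, -0.0]
contact_force: [-0.9, -1.2, -1.2]
opening: 0.61
time: 28.55
eef_pos: [0.5703, -0.159, 0.0747]
tcp_rot: [0.999, -0.04, 0.0, 0.0]
contact_force: [-0.1, 0.3, 0.7]
opening: 0.61
```

Contact is at the expected height. I'll release, rise and re-measure.

```bash
python3 -m jog '{"travel":[[0,0,0],[0,0,0],[0,0,0],[0,0,0],[0,0,0]],"dr":[[0,0,0],[0,0,0],[0,0,0],[0,0,0],[0,0,0]],"jaw":[90,75,60,45,30]}' 30
python3 -m jog '{"travel":[[0,0,10],[0,0,20],[0,0,30],[0,0,35],[0,0,25]],"dr":[[0,0,0],[0,0,0],[0,0,0],[0,0,0],[0,0,0]],"jaw":[30,30,30,30,30]}' 30
python3 -c "
from h import *
cups()"
```

```text
time: 28.97
eef_pos: [0.5701, -0.1589, 0.0743]
tcp_rot: [0.999, -0.04, -0.0, -0.0]
contact_force: [-0.3, 0.3, -1.0]
opening: 0.879
time: 29.38
eef_pos: [0.5709, -0.1592, 0.1981]
tcp_rot: [0.999, -0.04, 0.002, 0.001]
contact_force: [0.9, 0.2, 0.9]
opening: 0.879
a None
b None
c 279.6 249.4 10.0 [0.551  0.1567 0.048 ]
c 281.6 253.9 9.5 [0.5406 0.1519 0.048 ]
d 232.6 211.6 8.0 [0.637 0.266 0.058]
d 238.1 218.1 7.8 [0.6217 0.2527 0.058 ]
```

```bash
python3 -m jog '{"travel":[[0,15,0],[-2.5,35,0],[-2.5,35,0],[-2.5,35,0],[-2.5,35,0]],"dr":[[0,0,0],[0,0,0],[0,0,0],[0,0,0],[0,0,0]],"jaw":[30,30,30,30,30]}' 30
python3 -m jog '{"travel":[[-2.5,35,0],[-2.5,35,0],[-2.5,35,0],[-2,35,0],[0,20.5,-5]],"dr":[[0,0,0],[0,0,0],[0,0,0],[0,0,0],[0,0,0]],"jaw":[30,30,30,30,30]}' 30
python3 -m jog '{"travel":[[0,0,-30],[0,0,-30],[0,0,-20],[0,0,-15],[0,0,0]],"dr":[[0,0,0],[0,0,0],[0,0,0],[0,0,0],[0,0,0]],"jaw":[30,30,30,30,30]}' 30
python3 -m jog '{"travel":[[0,0,0],[0,0,0]],"dr":[[0,0,0],[0,0,0]],"jaw":[30,30]}' 30
```

```text
time: 29.85
eef_pos: [0.5588, -0.0017, 0.1933]
tcp_rot: [0.999, -0.04, -0.001, -0.0]
contact_force: [0.7, 0.0, 0.1]
opening: 0.884
time: 30.27
eef_pos: [0.5493, 0.1605, 0.1894]
tcp_rot: [0.999, -0.039, -0.0, -0.001]
contact_force: [-0.2, 0.6, 0.5]
opening: 0.882
time: 30.68
eef_pos: [0.5462, 0.157, 0.0891]
tcp_rot: [0.999, -0.039, -0.005, 0.001]
contact_force: [-1.0, 0.3, 0.4]
opening: 0.884
time: 30.85
eef_pos: [0.5509, 0.1569, 0.0951]
tcp_rot: [0.999, -0.04, 0.0, -0.0]
contact_force: [-0.3, -0.0, 0.3]
opening: 0.882
```

To z 0.0365, i.e. -58.5.

```bash
python3 -m jog '{"travel":[[0,0,-18],[0,0,-15],[0,0,-12],[0,0,-8],[0,0,-5.5]],"dr":[[0,0,0],[0,0,0],[0,0,0],[0,0,0],[0,0,0]],"jaw":[30,30,40,50,60]}' 30
python3 -m jog '{"travel":[[0,0,0],[0,0,0],[0,0,0],[0,0,0],[0,0,0]],"dr":[[0,0,0],[0,0,0],[0,0,0],[0,0,0],[0,0,0]],"jaw":[75,90,100,110,120]}' 30
python3 -m jog '{"travel":[[0,0,0],[0,0,0],[0,0,0],[0,0,0]],"dr":[[0,0,0],[0,0,0],[0,0,0],[0,0,0]],"jaw":[130,255,255,255]}' 30
```

```text
time: 31.27
eef_pos: [0.5507, 0.1566, 0.0356]
tcp_rot: [0.999, -0.04, 0.0, -0.0]
contact_force: [0.5, -0.1, -0.8]
opening: 0.769
time: 31.68
eef_pos: [0.5512, 0.1567, 0.0366]
tcp_rot: [0.999, -0.04, 0.001, -0.0]
contact_force: [-0.3, -0.3, 0.3]
opening: 0.53
time: 32.02
eef_pos: [0.5514, 0.1567, 0.0368]
tcp_rot: [0.999, -0.04, 0.001, -0.0]
contact_force: [-0.5, 1.3, 5.8]
opening: 0.495
```

```bash
python3 -m jog '{"travel":[[0,0,3],[0,0,8],[0,0,20],[0,0,30],[0,0,35]],"dr":[[0,0,0],[0,0,0],[0,0,0],[0,0,0],[0,0,0]],"jaw":[255,255,255,255,255]}' 30
python3 -m jog '{"travel":[[0,0,30],[0,-10,15],[2,-25,5],[2.5,-35,0],[2.5,-35,0]],"dr":[[0,0,0],[0,0,0],[0,0,0],[0,0,0],[0,0,0]],"jaw":[255,255,255,255,255]}' 30
python3 -m jog '{"travel":[[2.5,-35,0],[2.5,-35,0],[2.5,-35,0],[2.5,-35,0],[2.0,-35,0]],"dr":[[0,0,0],[0,0,0],[0,0,0],[0,0,0],[0,0,0]],"jaw":[255,255,255,255,255]}' 30
python3 -m jog '{"travel":[[0,-23,0],[0,-12.5,-10],[0,0,-15],[0,0,0],[0,0,0]],"dr":[[0,0,0],[0,0,0],[0,0,0],[0,0,0],[0,0,0]],"jaw":[255,255,255,255,255]}' 30
python3 -m jog '{"travel":[[0,0,0],[0,0,0]],"dr":[[0,0,0],[0,0,0]],"jaw":[255,255]}' 30
```

```text
time: 32.43
eef_pos: [0.5485, 0.1563, 0.1304]
tcp_rot: [0.999, -0.04, -0.003, 0.0]
contact_force: [0.6, 0.8, -1.2]
opening: 0.488
time: 32.85
eef_pos: [0.5576, 0.0511, 0.1829]
tcp_rot: [0.999, -0.039, 0.001, 0.0]
contact_force: [1.1, -1.2, -0.9]
opening: 0.49
time: 33.27
eef_pos: [0.5691, -0.125, 0.1818]
tcp_rot: [0.999, -0.04, -0.0, -0.0]
contact_force: [1.7, 0.3, -0.6]
opening: 0.488
time: 33.68
eef_pos: [0.5683, -0.1578, 0.1549]
tcp_rot: [0.999, -0.04, -0.002, -0.001]
contact_force: [0.0, -0.7, -0.7]
opening: 0.489
time: 33.85
eef_pos: [0.57, -0.1581, 0.1575]
tcp_rot: [0.999, -0.039, 0.0, 0.0]
contact_force: [0.4, 0.5, 0.1]
opening: 0.487
```

Target 0.0888, i.e. -68.7.

```bash
python3 -m jog '{"travel":[[0,-0.7,-14],[0,0,-13],[0,0,-11],[0,0,-9],[0,0,-6]],"dr":[[0,0,0],[0,0,0],[0,0,0],[0,0,0],[0,0,0]],"jaw":[255,255,255,255,255]}' 30
python3 -m jog '{"travel":[[0,0,-4],[0,0,-4],[0,0,-3],[0,0,-2],[0,0,0]],"dr":[[0,0,0],[0,0,0],[0,0,0],[0,0,0],[0,0,0]],"jaw":[255,255,255,255,255]}' 30
python3 -m jog '{"travel":[[0,0,-1.5],[0,0,-1],[0,0,0],[0,0,0]],"dr":[[0,0,0],[0,0,0],[0,0,0],[0,0,0]],"jaw":[255,255,255,255]}' 30
```

```text
time: 34.27
eef_pos: [0.5689, -0.159, 0.102]
tcp_rot: [0.999, -0.04, -0.001, -0.0]
contact_force: [-0.6, -0.1, -0.1]
opening: 0.493
time: 34.68
eef_pos: [0.5696, -0.1596, 0.0906]
tcp_rot: [0.999, -0.04, -0.0, -0.0]
contact_force: [0.3, -0.3, 0.4]
opening: 0.489
time: 35.02
eef_pos: [0.57, -0.1598, 0.0889]
tcp_rot: [0.999, -0.04, 0.0, 0.0]
contact_force: [-0.2, 0.2, 2.6]
opening: 0.491
```

Contact again at the expected height. I'll release and go on to d.

```bash
python3 -m jog '{"travel":[[0,0,0],[0,0,0],[0,0,0],[0,0,0],[0,0,0]],"dr":[[0,0,0],[0,0,0],[0,0,0],[0,0,0],[0,0,0]],"jaw":[120,105,90,80,70]}' 30
python3 -m jog '{"travel":[[0,0,10],[0,0,20],[0,0,30],[0,0,35],[0,0,20]],"dr":[[0,0,0],[0,0,0],[0,0,0],[0,0,0],[0,0,0]],"jaw":[70,70,70,70,70]}' 30
python3 -c "
from h import *
cups()"
```

```text
time: 35.43
eef_pos: [0.5696, -0.1596, 0.0882]
tcp_rot: [0.999, -0.04, -0.0, -0.0]
contact_force: [-0.5, -0.2, -0.3]
opening: 0.724
time: 35.85
eef_pos: [0.571, -0.1602, 0.2082]
tcp_rot: [0.999, -0.04, 0.003, 0.001]
contact_force: [0.8, -1.3, 0.7]
opening: 0.722
a None
b None
c None
d 232.6 211.1 8.3 [0.6382 0.266  0.058 ]
d 238.4 218.1 7.4 [0.6217 0.2521 0.058 ]
```

```bash
python3 -m jog '{"travel":[[2,15,0],[5.5,35,0],[5.5,35,0],[5.5,35,0],[5.5,35,0]],"dr":[[0,0,0],[0,0,0],[0,0,0],[0,0,0],[0,0,0]],"jaw":[70,70,70,70,70]}' 30
python3 -m jog '{"travel":[[5.5,35,0],[5.5,35,0],[5.5,35,0],[5.5,35,0],[5.5,35,0]],"dr":[[0,0,0],[0,0,0],[0,0,0],[0,0,0],[0,0,0]],"jaw":[70,70,70,70,70]}' 30
python3 -m jog '{"travel":[[5.5,35,0],[5.5,30,0],[5,20,0],[0,10.5,-10],[0,0,-20]],"dr":[[0,0,0],[0,0,0],[0,0,0],[0,0,0],[0,0,0]],"jaw":[70,70,70,70,70]}' 30
python3 -m jog '{"travel":[[0,0,-30],[0,0,-20],[0,0,-10],[0,0,0],[0,0,0]],"dr":[[0,0,0],[0,0,0],[0,0,0],[0,0,0],[0,0,0]],"jaw":[70,70,70,70,70]}' 30
```

```text
time: 36.32
eef_pos: [0.5927, -0.0022, 0.2021]
tcp_rot: [0.999, -0.04, -0.001, -0.0]
contact_force: [0.4, 0.8, 0.0]
opening: 0.724
time: 36.73
eef_pos: [0.6199, 0.173, 0.202]
tcp_rot: [0.999, -0.039, -0.001, 0.0]
contact_force: [-0.3, -0.2, 0.3]
opening: 0.727
time: 37.15
eef_pos: [0.6375, 0.2693, 0.1747]
tcp_rot: [0.999, -0.038, 0.002, -0.001]
contact_force: [-0.2, -0.1, -0.1]
opening: 0.725
time: 37.57
eef_pos: [0.6365, 0.2655, 0.1125]
tcp_rot: [0.999, -0.04, -0.001, 0.0]
contact_force: [-0.2, -0.2, 0.7]
opening: 0.728
```

Target (0.6376,0.2655,0.0475): -65.

```bash
python3 -m jog '{"travel":[[0.5,0,-18],[0,0,-16],[0,0,-14],[0,0,-10],[0,0,-7]],"dr":[[0,0,0],[0,0,0],[0,0,0],[0,0,0],[0,0,0]],"jaw":[70,70,75,85,95]}' 30
python3 -m jog '{"travel":[[0,0,0],[0,0,0],[0,0,0],[0,0,0],[0,0,0]],"dr":[[0,0,0],[0,0,0],[0,0,0],[0,0,0],[0,0,0]],"jaw":[110,120,130,140,150]}' 30
python3 -m jog '{"travel":[[0,0,0],[0,0,0],[0,0,0],[0,0,0]],"dr":[[0,0,0],[0,0,0],[0,0,0],[0,0,0]],"jaw":[160,255,255,255]}' 30
```

```text
time: 37.98
eef_pos: [0.6376, 0.2658, 0.0478]
tcp_rot: [0.999, -0.04, -0.0, 0.0]
contact_force: [0.2, 0.4, -0.1]
opening: 0.631
time: 38.4
eef_pos: [0.6383, 0.2661, 0.0494]
tcp_rot: [0.999, -0.04, 0.001, -0.0]
contact_force: [0.4, 0.9, 0.4]
opening: 0.412
time: 38.73
eef_pos: [0.6384, 0.266, 0.0495]
tcp_rot: [0.999, -0.04, 0.001, -0.0]
contact_force: [-1.1, -1.1, 4.9]
opening: 0.379
```

```bash
python3 -m jog '{"travel":[[0,0,3],[0,0,8],[0,0,20],[0,0,30],[0,0,35]],"dr":[[0,0,0],[0,0,0],[0,0,0],[0,0,0],[0,0,0]],"jaw":[255,255,255,255,255]}' 30
python3 -m jog '{"travel":[[0,0,30],[0,-10,15],[-4,-25,5],[-5.5,-35,0],[-5.5,-35,0]],"dr":[[0,0,0],[0,0,0],[0,0,0],[0,0,0],[0,0,0]],"jaw":[255,255,255,255,255]}' 30
python3 -m jog '{"travel":[[-5.5,-35,0],[-5.5,-35,0],[-5.5,-35,0],[-5.5,-35,0],[-5.5,-35,0]],"dr":[[0,0,0],[0,0,0],[0,0,0],[0,0,0],[0,0,0]],"jaw":[255,255,255,255,255]}' 30
python3 -m jog '{"travel":[[-5.5,-35,0],[-5.5,-35,0],[-5.5,-35,0],[-5.5,-25,0],[-3,-15,0]],"dr":[[0,0,0],[0,0,0],[0,0,0],[0,0,0],[0,0,0]],"jaw":[255,255,255,255,255]}' 30
python3 -m jog '{"travel":[[0,0,-10],[0,0,-10],[0,0,0],[0,0,0],[0,0,0]],"dr":[[0,0,0],[0,0,0],[0,0,0],[0,0,0],[0,0,0]],"jaw":[255,255,255,255,255]}' 30
```

```text
time: 39.15
eef_pos: [0.6354, 0.2654, 0.1421]
tcp_rot: [0.999, -0.04, -0.003, 0.001]
contact_force: [-0.2, 0.8, -0.6]
opening: 0.38
time: 39.57
eef_pos: [0.6219, 0.1598, 0.1942]
tcp_rot: [0.999, -0.039, -0.0, 0.0]
contact_force: [-0.3, -0.7, -1.0]
opening: 0.376
time: 39.98
eef_pos: [0.5936, -0.0161, 0.1932]
tcp_rot: [0.999, -0.04, -0.001, -0.0]
contact_force: [0.4, 0.2, 0.2]
opening: 0.38
time: 40.4
eef_pos: [0.5683, -0.1623, 0.1931]
tcp_rot: [0.999, -0.041, -0.001, 0.0]
contact_force: [0.4, 0.6, -0.4]
opening: 0.375
time: 40.82
eef_pos: [0.57, -0.1579, 0.1737]
tcp_rot: [0.999, -0.039, -0.001, -0.0]
contact_force: [-0.0, 0.5, -0.3]
opening: 0.376
```

Down to 0.1045, i.e. -69.

```bash
python3 -m jog '{"travel":[[0.5,-1,-14],[0,0,-13],[0,0,-11],[0,0,-9],[0,0,-6]],"dr":[[0,0,0],[0,0,0],[0,0,0],[0,0,0],[0,0,0]],"jaw":[255,255,255,255,255]}' 30
python3 -m jog '{"travel":[[0,0,-4],[0,0,-4],[0,0,-3],[0,0,-2],[0,0,0]],"dr":[[0,0,0],[0,0,0],[0,0,0],[0,0,0],[0,0,0]],"jaw":[255,255,255,255,255]}' 30
python3 -m jog '{"travel":[[0,0,-1.5],[0,0,-1],[0,0,0],[0,0,0]],"dr":[[0,0,0],[0,0,0],[0,0,0],[0,0,0]],"jaw":[255,255,255,255]}' 30
```

```text
time: 41.23
eef_pos: [0.5699, -0.1594, 0.1194]
tcp_rot: [0.999, -0.039, -0.001, -0.001]
contact_force: [0.3, -0.0, 0.1]
opening: 0.375
time: 41.65
eef_pos: [0.5706, -0.1601, 0.1081]
tcp_rot: [0.999, -0.04, -0.0, -0.0]
contact_force: [0.2, 0.6, -0.7]
opening: 0.375
time: 41.98
eef_pos: [0.5707, -0.1602, 0.106]
tcp_rot: [0.999, -0.04, 0.0, 0.0]
contact_force: [-0.0, 0.4, -0.2]
opening: 0.376
```

```bash
python3 -m jog '{"travel":[[0,0,-1],[0,0,-1],[0,0,0],[0,0,0]],"dr":[[0,0,0],[0,0,0],[0,0,0],[0,0,0]],"jaw":[255,255,255,255]}' 30
python3 -m jog '{"travel":[[0,0,0],[0,0,0],[0,0,0],[0,0,0],[0,0,0]],"dr":[[0,0,0],[0,0,0],[0,0,0],[0,0,0],[0,0,0]],"jaw":[150,140,125,115,100]}' 30
python3 -m jog '{"travel":[[0,0,10],[0,0,20],[0,0,30],[0,0,30],[-15,-10,10]],"dr":[[0,0,0],[0,0,0],[0,0,0],[0,0,0],[0,0,0]],"jaw":[100,100,100,100,100]}' 30
python3 -m jog '{"travel":[[-30,-20,0],[-30,-25,0],[-25,-30,0],[-10,-35,0],[0,-35,0]],"dr":[[0,0,0],[0,0,0],[0,0,0],[0,0,0],[0,0,0]],"jaw":[120,120,120,120,120]}' 30
python3 -m jog '{"travel":[[0,0,0],[0,0,0],[0,0,0]],"dr":[[0,0,0],[0,0,0],[0,0,0]],"jaw":[120,120,120]}' 30
python3 - <<'E'
from h import *
grab("top","t8",335,180,150,110,5)
E
```

```text
time: 42.32
eef_pos: [0.571, -0.1603, 0.1045]
tcp_rot: [0.999, -0.04, 0.0, 0.0]
contact_force: [-1.4, 0.9, 3.6]
opening: 0.375
time: 42.73
eef_pos: [0.5705, -0.16, 0.1035]
tcp_rot: [0.999, -0.04, -0.0, -0.0]
contact_force: [-0.6, -0.7, 0.2]
opening: 0.611
time: 43.15
eef_pos: [0.5592, -0.1703, 0.2104]
tcp_rot: [0.999, -0.039, 0.005, 0.002]
contact_force: [0.2, -1.7, 1.2]
opening: 0.606
time: 43.57
eef_pos: [0.4587, -0.316, 0.205]
tcp_rot: [0.999, -0.04, 0.0, 0.0]
contact_force: [0.9, -0.2, 0.2]
opening: 0.53
time: 43.82
eef_pos: [0.4606, -0.3148, 0.2041]
tcp_rot: [0.999, -0.04, 0.0, -0.0]
contact_force: [-0.1, 0.7, 0.6]
opening: 0.529
```

View pics/t8.png

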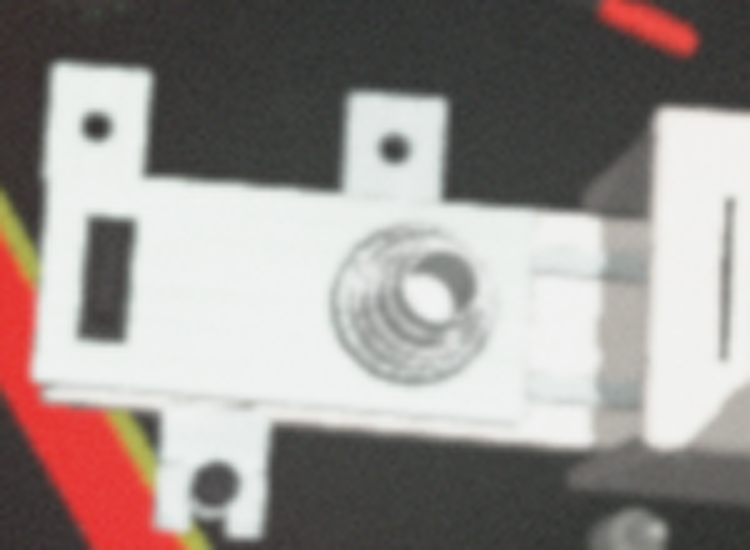

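All four cups sit nested concentrically in the well at about (413,300) in the crop. The pin grip shows in the notch, and the carriage is still out with its handle at (107,278). I'll take the handle and push home gently.

```bash
python3 -m jog '{"travel":[[10,25,0],[14,35,0],[14,35,0],[14,35,0],[14,35,0]],"dr":[[0,0,0],[0,0,0],[0,0,0],[0,0,0],[0,0,0]],"jaw":[120,120,120,120,120]}' 40
python3 -m jog '{"travel":[[14,35,0],[14,35,0],[14,35,0],[11,27,0],[0,0,-10]],"dr":[[0,0,0],[0,0,0],[0,0,0],[0,0,0],[0,0,0]],"jaw":[120,120,120,120,120]}' 40
python3 -m jog '{"travel":[[0,0,-30],[0,0,-30],[0,0,-20],[0,0,0],[0,0,0]],"dr":[[0,0,0],[0,0,0],[0,0,0],[0,0,0],[0,0,0]],"jaw":[120,120,120,120,120]}' 40
python3 -m jog '{"travel":[[0,0,0],[0,0,0]],"dr":[[0,0,0],[0,0,0]],"jaw":[120,120]}' 40
```

```text
time: 44.28
eef_pos: [0.5269, -0.1468, 0.204]
tcp_rot: [0.999, -0.039, 0.0, -0.0]
contact_force: [-0.6, -0.5, -0.1]
opening: 0.528
time: 44.7
eef_pos: [0.5817, -0.0121, 0.1962]
tcp_rot: [0.999, -0.036, 0.003, -0.001]
contact_force: [-0.2, -0.7, 0.4]
opening: 0.533
time: 45.12
eef_pos: [0.5782, -0.0173, 0.1125]
tcp_rot: [0.999, -0.039, -0.002, -0.0]
contact_force: [-0.5, 0.7, 0.1]
opening: 0.531
time: 45.28
eef_pos: [0.581, -0.0183, 0.1162]
tcp_rot: [0.999, -0.04, 0.002, 0.0]
contact_force: [-0.5, 0.1, 0.7]
opening: 0.528
```

```bash
python3 -m jog '{"travel":[[0,0,-16],[0,0,-15],[0,0,-12],[0,0,-8],[0,0,-4]],"dr":[[0,0,0],[0,0,0],[0,0,0],[0,0,0],[0,0,0]],"jaw":[120,120,120,120,120]}' 40
python3 -m jog '{"travel":[[0,0,0],[0,0,0],[0,0,0],[0,0,0],[0,0,0]],"dr":[[0,0,0],[0,0,0],[0,0,0],[0,0,0],[0,0,0]],"jaw":[140,160,180,200,210]}' 40
python3 -m jog '{"travel":[[0,0,0],[0,0,0],[0,0,0],[0,0,0]],"dr":[[0,0,0],[0,0,0],[0,0,0],[0,0,0]],"jaw":[225,255,255,255]}' 40
```

```text
time: 45.7
eef_pos: [0.5794, -0.0181, 0.0583]
tcp_rot: [0.999, -0.04, -0.0, -0.0]
contact_force: [-0.3, -0.5, 0.3]
opening: 0.528
time: 46.12
eef_pos: [0.5801, -0.0182, 0.0595]
tcp_rot: [0.999, -0.04, 0.001, 0.0]
contact_force: [-0.1, -0.7, -0.1]
opening: 0.173
time: 46.45
eef_pos: [0.5801, -0.0182, 0.0596]
tcp_rot: [0.999, -0.04, 0.0, 0.0]
contact_force: [-0.6, 0.1, 4.1]
opening: 0.133
```

Push home with gentle acceleration.

```bash
python3 -m jog '{"travel":[[-0.1,-1,0],[-0.2,-2,0],[-0.3,-4,0],[-0.5,-6,0],[-0.6,-8,0]],"dr":[[0,0,0],[0,0,0],[0,0,0],[0,0,0],[0,0,0]],"jaw":[255,255,255,255,255]}' 40
for i in 1 2; do python3 -m jog '{"travel":[[-0.7,-9,0],[-0.7,-9,0],[-0.7,-9,0],[-0.7,-9,0],[-0.7,-9,0]],"dr":[[0,0,0],[0,0,0],[0,0,0],[0,0,0],[0,0,0]],"jaw":[255,255,255,255,255]}' 40; done
python3 -m jog '{"travel":[[-0.6,-8,0],[-0.5,-6,0],[-0.4,-5,0],[-0.3,-4,0],[-0.2,-3,0]],"dr":[[0,0,0],[0,0,0],[0,0,0],[0,0,0],[0,0,0]],"jaw":[255,255,255,255,255]}' 40
python3 -m jog '{"travel":[[-0.1,-2,0],[-0.1,-1.5,0],[0,-1,0],[0,0,0],[0,0,0]],"dr":[[0,0,0],[0,0,0],[0,0,0],[0,0,0],[0,0,0]],"jaw":[255,255,255,255,255]}' 40
```

```text
time: 46.87
eef_pos: [0.5783, -0.0385, 0.0595]
tcp_rot: [0.999, -0.04, 0.0, -0.001]
contact_force: [-0.9, 3.1, 5.6]
opening: 0.133
time: 47.28
eef_pos: [0.5745, -0.0841, 0.0596]
tcp_rot: [0.999, -0.04, -0.0, -0.0]
contact_force: [-1.4, 2.5, 5.8]
opening: 0.128
time: 47.7
eef_pos: [0.5708, -0.1291, 0.0596]
tcp_rot: [0.999, -0.04, -0.0, -0.0]
contact_force: [-2.8, 3.1, 6.1]
opening: 0.13
time: 48.12
eef_pos: [0.5685, -0.1553, 0.0596]
tcp_rot: [0.999, -0.04, -0.001, -0.0]
contact_force: [-3.9, 1.4, 8.3]
opening: 0.129
time: 48.53
eef_pos: [0.5684, -0.1576, 0.0596]
tcp_rot: [0.999, -0.04, -0.001, -0.002]
contact_force: [-3.7, 7.4, 8.6]
opening: 0.13
```

The carriage is against the home stop after 139.9 mm of travel. I'll release, rise and inspect.

```bash
python3 -m jog '{"travel":[[0,0.7,0],[0,0,0],[0,0,0],[0,0,0],[0,0,0]],"dr":[[0,0,0],[0,0,0],[0,0,0],[0,0,0],[0,0,0]],"jaw":[255,200,185,165,140]}' 20
python3 -m jog '{"travel":[[0,0,3],[0,0,10],[0,0,25],[0,0,35],[0,0,35]],"dr":[[0,0,0],[0,0,0],[0,0,0],[0,0,0],[0,0,0]],"jaw":[130,130,130,130,130]}' 40
python3 -m jog '{"travel":[[0,0,35],[-10,-20,20],[-20,-30,0],[-25,-30,0],[-25,-30,0]],"dr":[[0,0,0],[0,0,0],[0,0,0],[0,0,0],[0,0,0]],"jaw":[130,130,130,130,130]}' 40
python3 -m jog '{"travel":[[-25,-30,0],[-10,-35,0],[0,-35,0],[0,-35,0],[0,0,0]],"dr":[[0,0,0],[0,0,0],[0,0,0],[0,0,0],[0,0,0]],"jaw":[130,130,130,130,130]}' 40
python3 -m jog '{"travel":[[0,-30,0],[0,-30,0],[0,0,0],[0,0,0],[0,0,0]],"dr":[[0,0,0],[0,0,0],[0,0,0],[0,0,0],[0,0,0]],"jaw":[130,130,130,130,130]}' 40
python3 - <<'E'
from h import *
a=grab("top","t9",335,180,200,130,3); b=grab("side","s9",230,190,200,120,3)
cv2.imwrite("pics/f9.png",np.vstack([cv2.imread("pics/t9.png")[:330],cv2.imread("pics/s9.png")[:270]]))
E
```

```text
time: 48.95
eef_pos: [0.5685, -0.159, 0.0583]
tcp_rot: [0.999, -0.04, -0.0, -0.0]
contact_force: [0.4, 0.2, -0.3]
opening: 0.451
time: 49.37
eef_pos: [0.568, -0.1587, 0.1677]
tcp_rot: [0.999, -0.04, -0.001, -0.0]
contact_force: [0.7, -0.9, -0.0]
opening: 0.488
time: 49.78
eef_pos: [0.4883, -0.27, 0.2238]
tcp_rot: [0.999, -0.039, 0.001, 0.001]
contact_force: [0.9, -0.8, -0.4]
opening: 0.493
time: 50.2
eef_pos: [0.4526, -0.4097, 0.223]
tcp_rot: [0.999, -0.042, 0.001, 0.002]
contact_force: [-0.1, 0.4, 0.6]
opening: 0.487
time: 50.62
eef_pos: [0.4538, -0.4632, 0.2221]
tcp_rot: [0.999, -0.04, 0.0, -0.0]
contact_force: [-0.1, -0.3, 0.6]
opening: 0.49
```

View pics/f9.png

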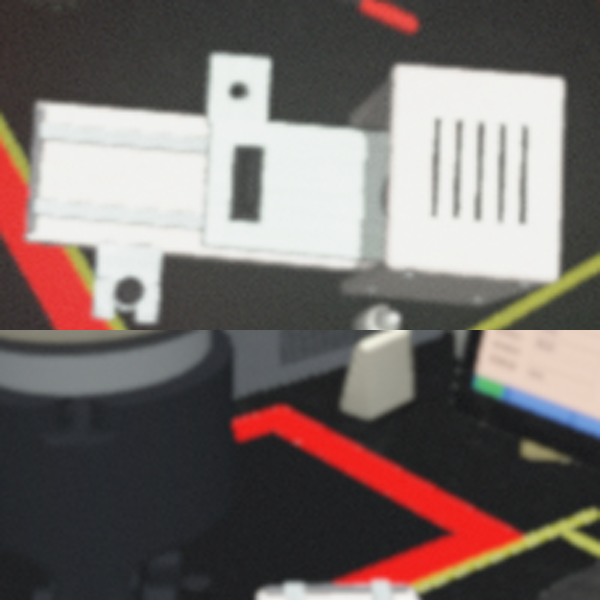

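The carriage is home, with its handle at (417,241) as at the start, and the pin stands in the notch at (377.7,277). The bottle and timer are in place. I'll do a last check of the pin, then hand in.

```bash
python3 - <<'E'
from h import *
X=p2w("top",377.7,277,.084); print(X, np.linalg.norm(X[:2]-[.485,-.0658]))
print(get_state()["contact_force"]); print(sign_off())
E
```

```text
[ 0.48449417 -0.0633806   0.084     ] 0.0024717148463669187
[ 0.66840293 -0.21770497 -0.18517502]
the job is handed in; nothing more can be done
None
```

The job is done and handed in at about 51 s of the 208 s. No verdict was reported, so what follows is from my own checks.

- **Pin:** I drew it from the bore and hung it upright in the notch. The last top view puts its axis about 2.5 mm from the notch centre. The collar took the load when I pressed it down, with the tool at the height expected for resting on the bracket.
- **Carriage out:** I pulled it against its stop, about 139 mm of travel.
- **Cups:** Four cups were there: a, b, c and d, with no e in sight. I nested them largest first. Each touched down within about 0.5 mm of the expected height, and the top view showed them concentric and upright in the well.
- **Carriage home:** I pushed it back 139.9 mm to its home stop. In the last top view the handle is where it started.
- **Bystanders:** The bottle and timer look unmoved in the last picture. I did not check the cassette at the end, but I worked nowhere near it.
- **Nest under the hood:** I could not see it there. That it is still upright is inferred from a slow, smooth push at about 3 N, rising to 7 N only at the stop.

No check failed or disagreed. The gripper was clear of everything at hand-in, with contact force under 1 N.

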